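Pack a telemetry kit into its foam-lined case, layer by layer

TASK

Pack the telemetry kit into the open foam-lined case in layers: first lift the battery pack out of its leaning charging dock and stand it upright in the deep middle pocket, then lay the circuit board flat in the wide recess over it with its metal module on the side away from the antenna groove, and last lay the flat antenna in the groove across the board. Set each part down gently without dropping it, let go of it before taking the next, and leave the shell, the tape and the screwdriver where they are.

Things in the scene. Friction and masses are not known exactly. Their poses are not given: they have to be found in the camera images.
- case: Black open hard case, fixed, filled with stepped grey foam: 192 (x) x 212 (y) x 84 mm high, walls 6 mm, foam top at z = 78. Origin: middle of its underside on the table, z up; x runs across the antenna groove, y along it. On its +x side the folded-back lid slopes from the rim to the table, out to x = 305 mm. Its three places are given below, with the same axes.
- pocket (a point): Floor centre of the deep pocket in the middle of the case, at (0, 0, 8) mm in the case's frame: 66 (x) x 42 (y) x 52 mm deep, for the battery pack standing upright (its centre then 25 mm above this point). On each y side a finger notch, 40 mm wide in x, goes down to the floor and out to y = +-52 mm.
- recess (a point): Floor centre of the wide recess above the pocket, at (0, 0, 60) mm in the case's frame: 145 (x) x 104 (y) x 18 mm deep, for the circuit board. Board in place: its own x along the case's x, its module's centre at (-30, 0, +21) mm from this point.
- groove (a point): Middle of the antenna groove, at (30, 0, 66) mm in the case's frame: 26 mm wide (x), from y = -92 to +92 mm, crossing the recess; its foam floor, 12 mm below the foam top, is level with the top of a board in place. Antenna in place: its centre 8 mm above this point, its length along the case's y.
- dock: Charging dock, fixed: black base 100 x 70 x 8 mm and an open black slot leaning 35 degrees from vertical to the dock's +x. Origin: middle of the underside, z up. Slot floor centre at (0, 0, 34) mm, slot axis along (0.574, 0, 0.819). Inside 64 mm (leaning plane) x 39 mm (y); end walls 20 mm, y side walls 16 mm high along the axis, 4 mm thick.
- battery_center (a point): Centre of the grey battery pack, 60 (own x) x 36 (own y) x 50 mm (own z), about 0.22 kg, white band round its lower half, black patch on top. It stands loosely in the dock slot, leaning 35 degrees: own z is the slot's axis, own y the dock's y; its upper 30 mm stand clear of the walls. Either way round about z is right in the pocket.
- board_module (a point): Centre of the steel module, the circuit board's handle: 30 (x) x 36 (y) x 30 mm high, standing on a plate 140 (x) x 98 (y) x 6 mm, green on top with chips 2 mm high, lying flat on the table. The plate's centre is 30 mm from this point along the board's own +x, its underside 21 mm below this point. In all about 0.16 kg.
- antenna_center (a point): Centre of the flat grey antenna lying on the table: 170 mm long (own y), 20 mm wide (own x), 16 mm high; the last 22 mm at its -y end is a steel connector 12 mm in diameter. About 0.06 kg. Its ends may point either way in the groove.
- shell_mid (a point): Bystander: middle of a black ribbed cylindrical shell standing upright, 66 mm in diameter, 115 mm high; leave alone.
- tape_mid (a point): Bystander: middle of a roll of tape lying flat, 80 mm in diameter, 18 mm high; leave alone.
- driver_grip (a point): Bystander: grip of a screwdriver 170 mm long lying on the table; leave alone.
There are look-alikes about, which are no part of the job. Of the things that look like the part that bears antenna_center, the middle-sized one is meant.

How it is judged (in metres and radians):
On the way, in this order (a step that is already met when the one before it is completed fails the run):
1. the battery pack stands in the deep pocket, released (x of battery_center in the frame of case between -0.007 and 0.007 m and y of battery_center in the frame of case between -0.007 and 0.007 m and z of battery_center in the frame of case between 0.028 and 0.037 m and angle between battery_center's own z axis and vertical below 0.12 rad and contact force between the fingers and battery below 0.05 N), for 0.2 s.
2. the circuit board lies flat in the wide recess over it, released (x of battery_center in the frame of case between -0.007 and 0.007 m and y of battery_center in the frame of case between -0.007 and 0.007 m and z of battery_center in the frame of case between 0.028 and 0.037 m and angle between battery_center's own z axis and vertical below 0.12 rad and x of board_module in the frame of case between -0.036 and -0.024 m and y of board_module in the frame of case between -0.007 and 0.007 m and z of board_module in the frame of case between 0.077 and 0.085 m and angle between board_module's own z axis and vertical below 0.06 rad and angle between the x axis of board_module and the x axis of case, either way round below 0.1 rad and contact force between the fingers and board below 0.05 N), for 0.2 s.
3. the antenna lies in the groove across the board, released (x of battery_center in the frame of case between -0.007 and 0.007 m and y of battery_center in the frame of case between -0.007 and 0.007 m and z of battery_center in the frame of case between 0.028 and 0.037 m and angle between battery_center's own z axis and vertical below 0.12 rad and x of board_module in the frame of case between -0.036 and -0.024 m and y of board_module in the frame of case between -0.007 and 0.007 m and z of board_module in the frame of case between 0.077 and 0.085 m and angle between board_module's own z axis and vertical below 0.06 rad and angle between the x axis of board_module and the x axis of case, either way round below 0.1 rad and x of antenna_center in the frame of case between 0.023 and 0.037 m and y of antenna_center in the frame of case between -0.012 and 0.012 m and z of antenna_center in the frame of case between 0.07 and 0.078 m and angle between the y axis of antenna_center and the y axis of case, either way round below 0.12 rad and contact force between the fingers and antenna below 0.05 N), for 0.2 s.
At the end, for the whole second after the job is handed in: Packed, released, at rest: battery pack upright (7 deg), within 7 mm of the pocket centre, on its floor; board level (3 deg), module within 6 mm in x and 7 mm in y of its place, squared to 5 deg; antenna on it in the groove within 7 mm across, 12 mm along, 6 deg; heights within 4 mm (x of battery_center in the frame of case between -0.007 and 0.007 m and y of battery_center in the frame of case between -0.007 and 0.007 m and z of battery_center in the frame of case between 0.028 and 0.037 m and angle between battery_center's own z axis and vertical below 0.12 rad and x of board_module in the frame of case between -0.036 and -0.024 m and y of board_module in the frame of case between -0.007 and 0.007 m and z of board_module in the frame of case between 0.077 and 0.085 m and angle between board_module's own z axis and vertical below 0.06 rad and angle between the x axis of board_module and the x axis of case, either way round below 0.1 rad and x of antenna_center in the frame of case between 0.023 and 0.037 m and y of antenna_center in the frame of case between -0.012 and 0.012 m and z of antenna_center in the frame of case between 0.07 and 0.078 m and angle between the y axis of antenna_center and the y axis of case, either way round below 0.12 rad and linear speed of each of battery, board, antenna below 0.02 m/s); the robot touches nothing.
It fails at once if a kit part is dropped (falls free of the fingers from more than about a centimetre) ((linear speed of battery above 0.45 m/s and contact force between the fingers and battery below 0.05 N) or (linear speed of board above 0.45 m/s and contact force between the fingers and board below 0.05 N) or (linear speed of antenna above 0.45 m/s and contact force between the fingers and antenna below 0.05 N)).
It fails at once if the ventilated shell is moved more than 30 mm (distance of shell_mid from where it was at the start of the episode above 0.03 m).
It fails at once if the roll of tape is moved more than 30 mm (distance of tape_mid from where it was at the start of the episode above 0.03 m).
It fails at once if the screwdriver is moved more than 30 mm (distance of driver_grip from where it was at the start of the episode above 0.03 m).
It also fails if it takes over 67 s, if anything falls off the work surface, if the arm or the gripper's body presses on something with over 40 N, if the wrist force passes 120 N, or if a joint passes its speed limit or range.

ROBOT

A 6-joint arm with a two-finger parallel gripper is mounted at the origin on the work surface. World frame = base frame: x ahead of the robot, y to its left, z up, the work surface at z = 0. Lengths are in m, angles in degrees, forces in N, time in s.
With the tool pointing down it reaches from about 0.35 to 0.875 m from the base axis. Payload 4.2 kg.
Tool frame: the origin (TCP) lies on the front face of the gripper's body, between the roots of the fingers; the fingertips stand 70 mm ahead of it and the grasp point (between the pads) lies 51 mm ahead of it (r.nose_length is the distance from the TCP to the fingertips, in m); z points along the fingers, y is the direction in which the jaws open and shut (so a half turn about z gives the same grasp; the last joint's range is limited). The gripper opens to 87 mm and grips with 3 to 60 N. Pads are 19 mm wide; open, the fingers measure 117 mm over their backs; the gripper's body (75 mm by 190 mm) begins 51 mm behind the grasp point.
Start: joints at [79.217, 22.042, 0.453, 0, -68.411, -14.817], TCP at [0.27, 0.564, 0.292] pointing down, gripper open.
Joint ranges: [-179.83, 179.83], [-69.29, 118.12], [-61.27, 80.66], [-181.25, 117.63], [-171.15, -9.14], [-177.46, 177.46]. Speed limits (degrees/s): [159.86, 159.86, 180, 180, 180, 180].

INTERFACE

Orientations are given as a 3x3 rotation matrix whose columns are the frame's x, y, z axes.
In Python, from station import telemetry, capture, order, r gives the robot as it stands.
- The arm moves only by the tool drive_tool, never from a script. Its argument "series" is a list of rows, each a list of 4 numbers: the shift along the tool's x, y, z as a fraction of full scale, then the turn about the tool's z as a fraction of full scale. In form: [[dx, dy, dz, turn], ...]. A call has 1 to 10 rows; each row is the pose to reach, as a shift and turn from the pose commanded when the call began, along the tool's axes at that moment; what a row does not reach only later rows make up. Full scale, the value 1, is 0.12 m for a shift and 2 rad for a turn. A row lasts 1/8 s, in which the tool goes at most 62.5 mm and 10.7 degrees, less where a joint would pass 70% of its speed; a pose out of reach is approached as far as the arm can. A call with a number of a shift or a turn outside -1 to 1 is refused whole. A call with a gripper value outside its range is refused whole. "fingers" is the finger opening in mm, from 0 to 87, set as the call begins (left out, the last holds). The fingers move at their own pace and stop on an object; the grip force is fixed at half the most. Time passes only in rows, so rows that repeat a pose let the fingers close. It gives the time, the measured TCP pose, the force and the opening at its end, in the units of the state.
- telemetry.sense(): the state, without advancing time (a new reading comes with each control period).
- capture(name): name is "scene" or "top" or "wrist"; returns a dict with "color" (420x560x3 uint8, blue, green, red), "fx", "fy", "cx", "cy" (pixels), "eye" and "attitude" of the camera in the world; the wrist camera has in their place "mount" (4x4, takes a point from camera to tool coordinates, whose origin is the TCP and whose axes are the flange's). Camera axes: x right, y up, looking along -z (the intrinsics and any distortion apply to the point x, -y, -z); pixel columns grow to the right and rows downward; lengths in m; the calibration is good to about 2 mm. A picture is of the moment at which its call begins: read the wrist's pose just before it. There is no depth.
- order.finish_job(): hands the job in, once; it reports no verdict.
The state is a dict: "time_s": time; "joints": joint angles; "joint_velocities": joint speeds; "effort": joint torques, N m; "tcp_pos": TCP position; "ee_rot": TCP orientation; "wrist_force": force on the tool from outside, world axes, zero at the start; "moment": the same for the moment, N m; "gripper_width": opening from 0.0 (shut) to 1.0 (fully open).
Only numpy, scipy, OpenCV 4.12 (cv2) and the standard library are available. Lean on these libraries where they do the work, as an engineer would, in place of code of your own. Each camera call takes 0.05 s, during which the arm holds its last target. There are 200 camera calls.

## Working session

There is one attempt and no reset: what is moved stays moved. The work goes in short steps, Python scripts to look and compute and a tool call to move; the robot and the scene stay as the last step left them, time stands still between calls to the robot, and variables do not carry over. Pictures are saved under pics/ and viewed, about 8 in all and at most 12, crops included, and the job is handed in when it is done.

Besides the shell and the picture viewer there is one more tool, called as name([rows], argument=value, ...), one row to a line, values as JSON. drive_tool: Moves the arm, as the interface text tells. Shift numbers are shares of 0.12 m and turn numbers shares of 2 rad, none past 1 either way. Its arguments: {"type":"object","properties":{"series":{"type":"array","items":{"type":"array","items":{"type":"number","minimum":-1,"maximum":1}}},"fingers":{"type":"number"}},"required":["series"]}

```bash
mkdir -p pics; ls; python3 - <<'E'
from station import telemetry, capture, order, r
import cv2, numpy as np
np.set_printoptions(precision=4,suppress=True)
print(telemetry.sense())
for n in ["scene","top","wrist"]:
    c=capture(n); cv2.imwrite(f"pics/{n}0.png",c["color"])
    print(n,{k:v for k,v in c.items() if k!="color"})
a=cv2.imread("pics/top0.png"); cv2.imwrite("pics/top0b.png",cv2.resize(a,(800,600),interpolation=cv2.INTER_CUBIC))
a=cv2.imread("pics/scene0.png"); cv2.imwrite("pics/scene0b.png",cv2.resize(a,(800,600),interpolation=cv2.INTER_CUBIC))
E
```

```text
pics
{'time_s': 0.0, 'joints': array([ 79.2162,  22.0913,   0.3789,  -0.0293, -68.4098, -14.8168]), 'joint_velocities': array([-0.0194,  0.0157, -0.0818,  0.0364,  0.046 ,  0.0297]), 'effort': array([  0.    , -39.066 ,  18.7404,   4.2199,   0.011 ,  -0.0002]), 'tcp_pos': array([0.2698, 0.5632, 0.2911]), 'ee_rot': array([[ 0.9017, -0.4323, -0.0009],
       [-0.4323, -0.9017, -0.002 ],
       [ 0.0001,  0.0022, -1.    ]]), 'wrist_force': array([0.4264, 0.0402, 0.1804]), 'moment': array([-0.0199, -0.0393, -0.0515]), 'gripper_width': 0.9975710393776267}
scene {'fx': 391.61873290801765, 'fy': 391.61873290801765, 'cx': 279.7130707663789, 'cy': 211.0531549195177, 'eye': array([ 0.8036, -0.3486,  0.8414]), 'attitude': array([[ 0.7338, -0.5559,  0.3906],
       [ 0.6793,  0.594 , -0.4309],
       [ 0.0075,  0.5815,  0.8135]])}
top {'fx': 460.11081061702987, 'fy': 460.11081061702987, 'cx': 278.7521251306615, 'cy': 215.64003624331576, 'eye': array([0.2237, 0.0667, 1.3363]), 'attitude': array([[-0.0017,  0.9875, -0.1575],
       [-1.    , -0.0008,  0.0057],
       [ 0.0055,  0.1575,  0.9875]])}
wrist {'fx': 377.87468640896435, 'fy': 377.87468640896435, 'cx': 278.57880341709404, 'cy': 207.42372679578318, 'mount': array([[ 0.0008,  0.9568,  0.2907,  0.0805],
       [ 1.    , -0.0007, -0.0004,  0.0001],
       [-0.0002,  0.2907, -0.9568, -0.0925],
       [ 0.    ,  0.    ,  0.    ,  1.    ]])}
```

View pics/top0b.png

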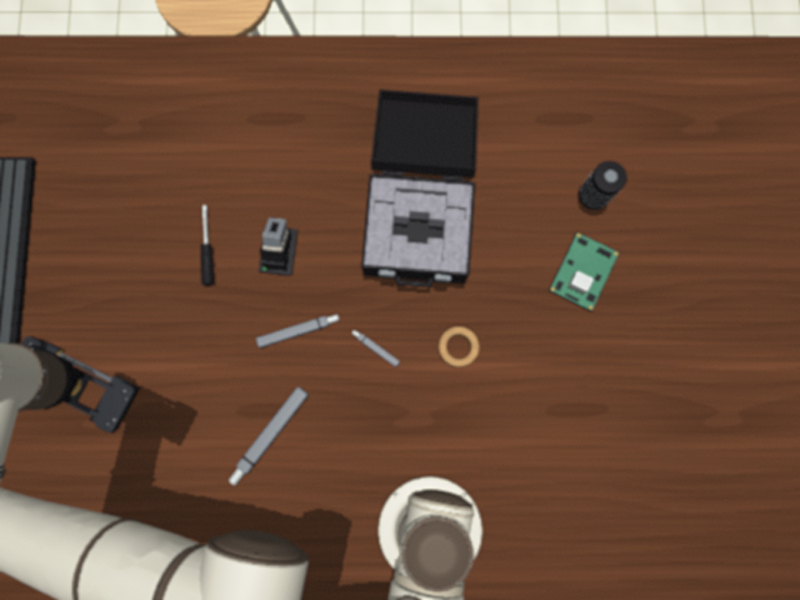

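View pics/scene0b.png

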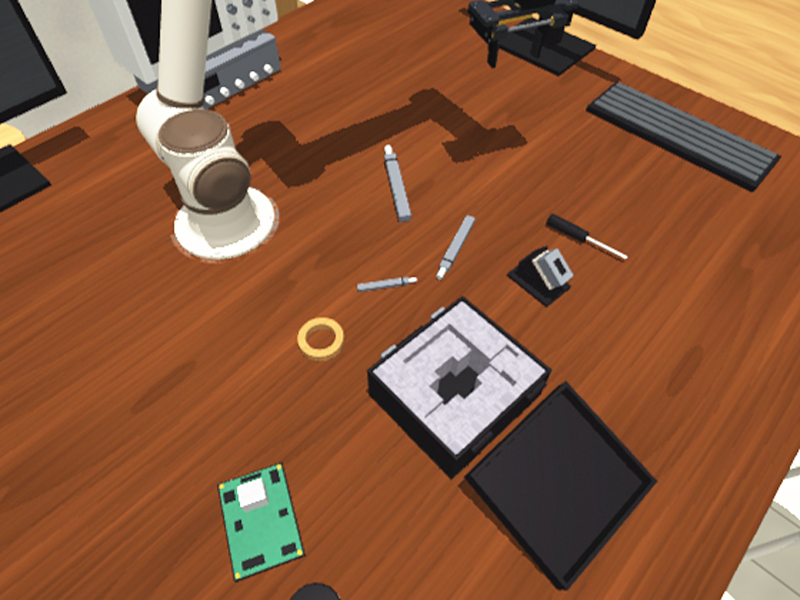

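The top view shows three grey antenna-like bars: a large one at (268,436), a middle-sized one at (298,331) and a small one at (375,347). The middle one is the antenna. The dock with the battery is at (278,245), the case at (419,228), the board at (585,270) with its module at (582,282), the tape at (459,346), the shell at (603,185) and the driver at (207,250).

```bash
cat > h.py <<'E'
from station import telemetry, capture, order, r
import cv2, numpy as np
from scipy.optimize import least_squares
np.set_printoptions(precision=4,suppress=True)
def cam(name):
    s=telemetry.sense(); c=capture(name)
    if name=="wrist":
        T=np.eye(4); T[:3,:3]=s["ee_rot"]; T[:3,3]=s["tcp_pos"]; M=T@c["mount"]
        c["eye"],c["attitude"]=M[:3,3],M[:3,:3]
    return c
def save(c,name):
    np.savez("pics/"+name,**c); cv2.imwrite(f"pics/{name}.png",c["color"])
def load(name): return dict(np.load(f"pics/{name}.npz"))
def proj(c,P):
    q=(np.atleast_2d(P)-c["eye"])@c["attitude"]; 
    return np.c_[c["cx"]+c["fx"]*q[:,0]/-q[:,2], c["cy"]-c["fy"]*q[:,1]/-q[:,2]]
def ray(c,px,z):
    px=np.atleast_2d(px).astype(float)
    d=np.c_[(px[:,0]-c["cx"])/c["fx"],-(px[:,1]-c["cy"])/c["fy"],-np.ones(len(px))]@c["attitude"].T
    z=np.broadcast_to(z,len(px)); return c["eye"]+d*((z-c["eye"][2])/d[:,2])[:,None]
def tool(v):  # world shift -> drive_tool fractions
    R=telemetry.sense()["ee_rot"]; return R.T@np.asarray(v)/0.12
def crop(c,x,y,w,h,s,name):
    cv2.imwrite(f"pics/{name}.png",cv2.resize(c["color"][y:y+h,x:x+w],None,fx=s,fy=s,interpolation=cv2.INTER_CUBIC))
def Rz(a): return np.array([[np.cos(a),-np.sin(a),0],[np.sin(a),np.cos(a),0],[0,0,1]])
def fitpose(c,local,px,x0):  # planar pose (x,y,yaw) of an object on the table
    f=lambda p:(proj(c,np.asarray(local)@Rz(p[2]).T+[p[0],p[1],0])-px).ravel()
    s=least_squares(f,x0); return s.x, np.abs(s.fun).max()
E
python3 - <<'E'
from h import *
for n in ["top","scene"]: save(cam(n),n)
c=load("top"); k=0.7
pts={"antmid ends":[(258,342,.016),(338,319,.012)],"antbig":[(303,392,.016),(234,481,.012)],"antsmall":[(397,362,.012),(354,333,.01)],
"case rim":[(371,176,.084),(474,182,.084),(467,281,.084),(364,272,.084)],"dock base BR, BL":[(292,272,.008),(297,230,.008),(262,270,.008)],"batt top":[(275,228,.08)],
"module top":[(582,281,.036)],"plate":[(578,235,.006),(618,252,.006),(591,308,.006),(552,290,.006)],"tape":[(459,346,.018)],"driver":[(205,205,.01),(207,284,.01)],"shell":[(610,175,.115)]}
for n,v in pts.items():
    v=np.array(v); p=ray(c,v[:,:2]*k,v[:,2]); print(n,p[:,:2].tolist().__repr__()[:200])
crop(c,155,100,250,180,3.2,"topcrop")
E
```

```text
antmid ends [[0.3652475027741971, 0.34170313386296064], [0.41247236984669455, 0.18152181930065586]]
antbig [[0.26511459172890306, 0.2489913496920889], [0.0927328793683016, 0.3807229907538329]]
antsmall [[0.3249029315764005, 0.06165673320130067], [0.38402031452398055, 0.14886371636713236]]
case rim [[0.6899358471535718, 0.11320429153706543], [0.6775005656504332, -0.09192948068137122], [0.4765466353723491, -0.07431814381550808], [0.49452099329459187, 0.1258859065655602]]
dock base BR, BL [[0.5110379516440978, 0.27794041348394166], [0.6004511628180588, 0.2696484143561487], [0.515286622075046, 0.3398753007073626]]
batt top [[0.5841064353176397, 0.3020767001491369]]
module top [[0.4860941035253077, -0.3121182113046864]]
plate [[0.5901330140568425, -0.3169777781423153], [0.5536337954540368, -0.3987360872091881], [0.43564097317525047, -0.33677249080357025], [0.47327832055970287, -0.2580585419852118]]
tape [[0.3564811328578073, -0.0632005371566271]]
driver [[0.653904472795335, 0.4628700220169498], [0.4855453622765933, 0.45128285432951776]]
shell [[0.6805792218888569, -0.35337963052839566]]
```

View pics/topcrop.png

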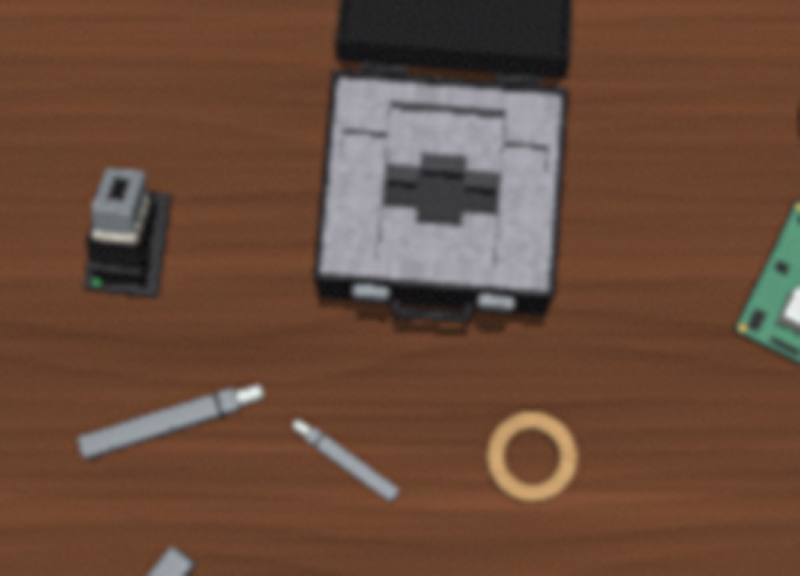

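The middle-sized bar measures about 168 mm and is the antenna, centred near (0.389, 0.262). The dock is near (0.555, 0.30) and leans towards world +x. The case is near (0.585, 0.018) with a yaw of about -0.06. I'll move above the dock.

drive_tool([
  [0.5, 0.15, 0, 0],
  [1, 0.3, 0, 0],
  [1, 0.3, 0, 0],
], fingers=60)

```text
time_s: 0.62
tcp_pos: [0.3651, 0.4766, 0.2923]
ee_rot: [[0.9, -0.437, -0.0], [-0.437, -0.9, -0.001], [0.0, 0.001, -1.0]]
wrist_force: [0.6, 0.9, -0.3]
gripper_width: 0.755
```

drive_tool([
  [0.5, 0.15, 0, 0],
  [1, 0.3, 0, 0],
  [1, 0.3, 0, 0],
])

```text
time_s: 1.0
tcp_pos: [0.4574, 0.3928, 0.292]
ee_rot: [[0.9, -0.436, -0.0], [-0.436, -0.9, -0.001], [0.0, 0.001, -1.0]]
wrist_force: [0.0, 0.6, 0.3]
gripper_width: 0.694
```

drive_tool([
  [0.5, 0.15, 0, 0],
  [1, 0.3, 0, 0],
  [1, 0.3, 0, 0],
])

```text
time_s: 1.38
tcp_pos: [0.5498, 0.309, 0.2916]
ee_rot: [[0.9, -0.436, -0.0], [-0.436, -0.9, -0.001], [-0.0, 0.001, -1.0]]
wrist_force: [-0.7, 0.9, -0.5]
gripper_width: 0.689
```

drive_tool([
  [0.25, 0, 0.1, -0.1],
  [0.25, 0, 0.1, -0.175],
  [0.25, 0, 0.1, -0.175],
  [0.25, 0, 0.1, -0.175],
])

```text
time_s: 1.88
tcp_pos: [0.5744, 0.2989, 0.2805]
ee_rot: [[0.995, -0.097, 0.0], [-0.097, -0.995, 0.0], [0.0, -0.0, -1.0]]
wrist_force: [0.4, 0.5, -0.8]
gripper_width: 0.69
```

```bash
python3 - <<'E'
from h import *
c=cam("wrist"); save(c,"w1"); s=telemetry.sense(); print(s["time_s"],s["tcp_pos"],s["ee_rot"][:,0],s["joints"])
cv2.imwrite("pics/w1b.png",cv2.resize(c["color"],(800,600),interpolation=cv2.INTER_CUBIC))
E
```

```text
1.925 [0.5745 0.2987 0.2806] [ 0.9953 -0.097   0.0003] [ 41.7585  24.6616   2.8619  -0.0044 -68.1699  42.6743]
```

View pics/w1b.png

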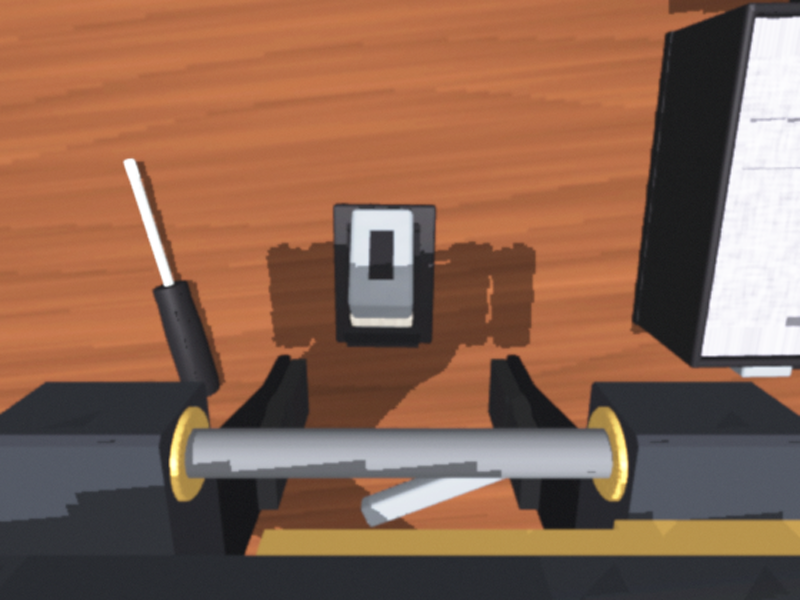

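```bash
python3 - <<'E'
from h import *
c=load("w1")
a=np.array([.574,0,.819]);u=np.array([.819,0,-.574]);o=np.array([0,0,.034]);y=np.array([0,1,0])
# image left = dock +y
B=[[.05,.035,.008],[.05,-.035,.008],[-.05,.035,.008],[-.05,-.035,.008]]
T=[o+.05*a+.03*u+.018*y,o+.05*a+.03*u-.018*y,o+.05*a-.03*u+.018*y,o+.05*a-.03*u-.018*y]
px=np.array([(334,205),(436,205),(333,346),(432,348),(351,210),(411,209),(350,266),(412,265)])*.7
for nm,i in (("all",range(8)),("base",range(4)),("top",range(4,8))):
    x,e=fitpose(c,np.array(B+T)[list(i)],px[list(i)],[.56,.3,-.1]); print(nm,x,e)
    R=Rz(x[2]); print(" grip u=-7,s=39:",np.array([x[0],x[1],0])+R@(o+.039*a-.007*u))
E
```

```text
all [ 0.5664  0.3092 -0.1081] 22.133689334444796
 grip u=-7,s=39: [0.5829 0.3074 0.07  ]
base [ 0.558   0.3102 -0.1166] 1.9230456004311804
 grip u=-7,s=39: [0.5745 0.3082 0.07  ]
top [ 0.5717  0.3078 -0.0764] 15.015162700805604
 grip u=-7,s=39: [0.5883 0.3065 0.07  ]
```

```bash
python3 - <<'E'
from h import *
c=load("w1")
a=np.array([.574,0,.819]);u=np.array([.819,0,-.574]);o=np.array([0,0,.034])
x=[.558,.3102,-.11]
im=cv2.resize(c["color"],None,fx=3,fy=3,interpolation=cv2.INTER_CUBIC)
for s in (0,.016,.05):
  q=np.array([o+s*a+i*.03*u+[0,j*.018,0] for i,j in((1,1),(1,-1),(-1,-1),(-1,1))])@Rz(x[2]).T+[x[0],x[1],0]
  p=proj(c,q); print(s,(p/.7).round().tolist()); cv2.polylines(im,[np.int32(p*3)],True,(0,0,255) if s>.04 else (0,255,255),1)
q=np.array([[.05,.035,.008],[.05,-.035,.008],[-.05,-.035,.008],[-.05,.035,.008]])@Rz(x[2]).T+[x[0],x[1],0]
cv2.polylines(im,[np.int32(proj(c,q)*3)],True,(0,255,0),1)
cv2.imwrite("pics/w1c.png",im[390:790,480:1080])
E
```

```text
0 [[357.0, 246.0], [410.0, 247.0], [410.0, 334.0], [353.0, 333.0]]
0.016 [[355.0, 236.0], [411.0, 237.0], [411.0, 327.0], [352.0, 327.0]]
0.05 [[351.0, 212.0], [413.0, 213.0], [413.0, 311.0], [347.0, 311.0]]
```

View pics/w1c.png

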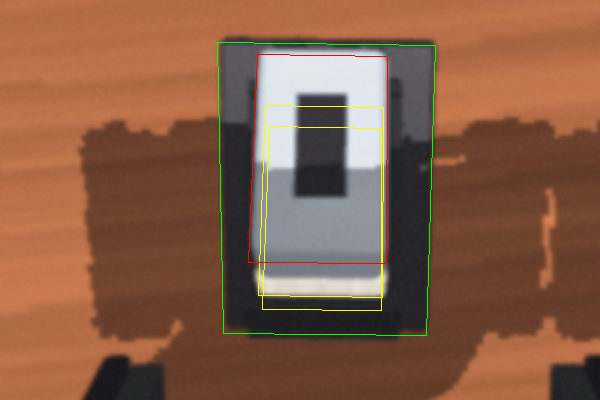

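The bright/dark split on the battery top is only a shadow; the model overlay fits within about 1 mm. I'll descend to grip the y faces.

drive_tool([
  [0, -0.08, 0.4, 0.006],
  [0, -0.08, 0.8, 0.006],
  [0, -0.08, 0.8, 0.006],
])

```text
time_s: 2.3
tcp_pos: [0.5738, 0.3064, 0.1804]
ee_rot: [[0.994, -0.109, -0.007], [-0.109, -0.994, -0.006], [-0.007, 0.006, -1.0]]
wrist_force: [0.7, 0.5, 0.8]
gripper_width: 0.692
```

drive_tool([
  [0, 0, 0.2, 0],
  [0, 0, 0.4, 0],
  [0, 0, 0.52, 0],
  [0, 0, 0.52, 0],
])

```text
time_s: 2.8
tcp_pos: [0.5762, 0.3075, 0.1224]
ee_rot: [[0.994, -0.108, 0.0], [-0.108, -0.994, -0.0], [0.0, 0.0, -1.0]]
wrist_force: [0.2, -0.1, -0.6]
gripper_width: 0.687
```

drive_tool([
  [0, 0, 0, 0],
  [0, 0, 0, 0],
  [0, 0, 0, 0],
  [0, 0, 0, 0],
], fingers=20)

```text
time_s: 3.3
tcp_pos: [0.5764, 0.308, 0.1227]
ee_rot: [[0.994, -0.108, 0.002], [-0.108, -0.994, 0.002], [0.001, -0.002, -1.0]]
wrist_force: [-0.5, 2.1, 2.3]
gripper_width: 0.41
```

Gripped at 35.7 mm. Next I'll pull it out along the slot axis, lift, and carry it to free table at about (0.71, 0.24).

drive_tool([
  [0.05, 0, -0.068, 0],
  [0.1, 0, -0.137, 0],
  [0.15, 0, -0.205, 0],
  [0.19, 0, -0.273, 0],
  [0.19, 0, -0.45, 0],
  [0.19, 0, -0.65, 0],
])

```text
time_s: 4.05
tcp_pos: [0.599, 0.3043, 0.2004]
ee_rot: [[0.994, -0.109, -0.001], [-0.109, -0.994, -0.001], [-0.0, 0.001, -1.0]]
wrist_force: [1.5, 0.3, -1.7]
gripper_width: 0.41
```

drive_tool([
  [0.3, 0.12, -0.1, 0],
  [0.6, 0.25, -0.1, 0],
  [0.97, 0.44, -0.1, 0],
  [0.97, 0.44, -0.1, 0],
  [0.97, 0.44, -0.1, 0],
])

```text
time_s: 4.68
tcp_pos: [0.7086, 0.2391, 0.2115]
ee_rot: [[0.994, -0.11, -0.001], [-0.11, -0.994, -0.0], [-0.001, 0.0, -1.0]]
wrist_force: [-0.4, 0.9, -3.2]
gripper_width: 0.41
```

```bash
python3 - <<'E'
from h import *
c=cam("wrist"); save(c,"w2"); d=cam("scene"); save(d,"s2"); s=telemetry.sense(); print(s["time_s"],s["tcp_pos"],s["wrist_force"],s["gripper_width"])
p=proj(d,s["tcp_pos"]-[0,0,.06])[0].astype(int); print(p)
a=c["color"][120:400,130:430]; x,y=np.clip(p-[75,70],0,[410,280]); b=d["color"][y:y+140,x:x+150]
cv2.imwrite("pics/w2b.png",np.hstack([cv2.resize(a,(400,373)),cv2.resize(b,(400,373),interpolation=cv2.INTER_CUBIC)]))
E
```

```text
4.775 [0.708  0.2401 0.212 ] [-0.3829  0.356  -1.3458] 0.4105608139478265
[428 210]
```

View pics/w2b.png

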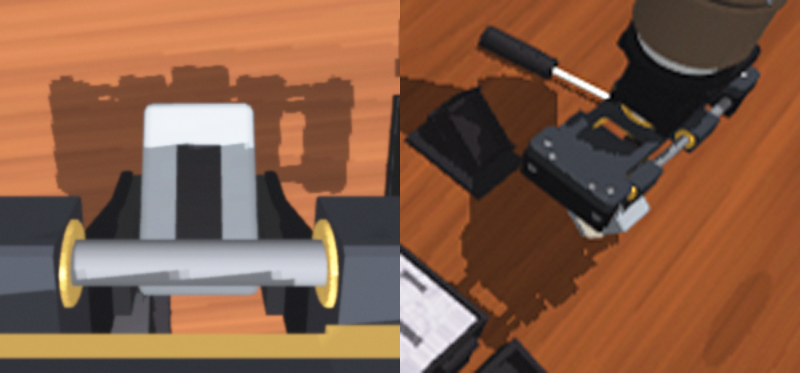

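Held firmly, still leaning 35°. I'll lower its low edge to the table and watch the force.

drive_tool([
  [0, 0, 0.3, 0],
  [0, 0, 0.6, 0],
  [0, 0, 0.8, 0],
  [0, 0, 0.82, 0],
  [0, 0, 0.82, 0],
])

```text
time_s: 5.4
tcp_pos: [0.709, 0.2405, 0.1149]
ee_rot: [[0.994, -0.107, 0.002], [-0.107, -0.994, 0.0], [0.002, -0.001, -1.0]]
wrist_force: [0.3, -0.0, -0.9]
gripper_width: 0.412
```

drive_tool([
  [0, 0, 0.015, 0],
  [0, 0, 0.03, 0],
  [0, 0, 0.045, 0],
  [0, 0, 0.06, 0],
  [0, 0, 0.06, 0],
])

```text
time_s: 6.02
tcp_pos: [0.7087, 0.2397, 0.1068]
ee_rot: [[0.994, -0.108, 0.0], [-0.108, -0.994, -0.0], [0.0, 0.0, -1.0]]
wrist_force: [-0.3, 0.0, 1.3]
gripper_width: 0.41
```

drive_tool([
  [0, 0, 0.015, 0],
  [-0.02, 0, 0.018, 0],
  [-0.04, 0, 0.024, 0],
  [-0.06, 0, 0.029, 0],
  [-0.079, 0, 0.034, 0],
  [-0.098, 0, 0.041, 0],
  [-0.117, 0, 0.048, 0],
  [-0.117, 0, 0.048, 0],
])

```text
time_s: 7.02
tcp_pos: [0.6989, 0.242, 0.1052]
ee_rot: [[0.994, -0.107, 0.013], [-0.107, -0.994, 0.004], [0.012, -0.005, -1.0]]
wrist_force: [4.6, -1.0, 8.4]
gripper_width: 0.41
```

drive_tool([
  [-0.018, 0, 0.015, 0],
  [-0.036, 0, 0.023, 0],
  [-0.054, 0, 0.033, 0],
  [-0.071, 0, 0.043, 0],
  [-0.088, 0, 0.053, 0],
  [-0.105, 0, 0.063, 0],
  [-0.12, 0, 0.075, 0],
  [-0.135, 0, 0.085, 0],
  [-0.135, 0, 0.085, 0],
])

```text
time_s: 8.15
tcp_pos: [0.6811, 0.244, 0.094]
ee_rot: [[0.994, -0.107, 0.008], [-0.107, -0.994, 0.003], [0.008, -0.004, -1.0]]
wrist_force: [0.2, -0.3, 8.7]
gripper_width: 0.41
```

```bash
python3 - <<'E'
from h import *
c=cam("wrist"); save(c,"w3"); d=cam("scene"); save(d,"s3"); s=telemetry.sense(); print(s["time_s"],s["tcp_pos"],s["wrist_force"],s["gripper_width"])
p=proj(d,s["tcp_pos"]-[0,0,.06])[0].astype(int); print(p)
a=c["color"][120:400,130:430]; x,y=np.clip(p-[75,70],0,[410,280]); b=d["color"][y:y+140,x:x+150]
cv2.imwrite("pics/w3b.png",np.hstack([cv2.resize(a,(400,373)),cv2.resize(b,(400,373),interpolation=cv2.INTER_CUBIC)]))
E
```

```text
8.25 [0.6811 0.2441 0.094 ] [1.3469 0.2261 9.1919] 0.4092628919639407
[404 231]
```

View pics/w3b.png

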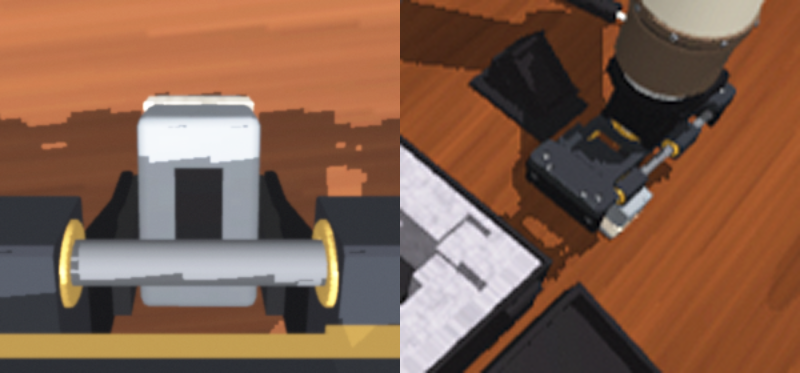

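The battery is nearly upright (P height 43 against 41). I'll press it flat, release it, recentre on it and regrip.

drive_tool([
  [0, 0, 0.015, 0],
  [-0.02, 0, 0.03, 0],
  [-0.02, 0, 0.03, 0],
])

```text
time_s: 8.62
tcp_pos: [0.678, 0.2445, 0.0903]
ee_rot: [[0.994, -0.107, 0.006], [-0.107, -0.994, 0.003], [0.006, -0.003, -1.0]]
wrist_force: [-2.4, -0.2, 9.6]
gripper_width: 0.409
```

drive_tool([
  [0, 0, 0, 0],
  [0, 0, 0, 0],
  [0, 0, 0, 0],
  [0, 0, 0, 0],
], fingers=48)

```text
time_s: 9.12
tcp_pos: [0.676, 0.2431, 0.0861]
ee_rot: [[0.994, -0.109, -0.001], [-0.109, -0.994, -0.0], [-0.001, 0.001, -1.0]]
wrist_force: [-0.5, -0.8, -1.0]
gripper_width: 0.548
```

```bash
python3 - <<'E'
from h import *
c=cam("wrist"); save(c,"w4"); s=telemetry.sense(); print(s["time_s"],s["tcp_pos"],s["ee_rot"][:,0],s["wrist_force"],s["gripper_width"])
# predicted top-face outline for u offset 0 and 7mm
im=cv2.resize(c["color"],None,fx=3,fy=3,interpolation=cv2.INTER_CUBIC)
t=s["tcp_pos"].copy();t[2]=0;X=s["ee_rot"][:,0];Y=s["ee_rot"][:,1]
for off,z,col in ((.007,.05,(0,0,255)),(.007,0,(0,255,0))):
    q=[t+X*(off+i*.03)+Y*j*.018+[0,0,z] for i,j in((1,1),(1,-1),(-1,-1),(-1,1))]
    p=proj(c,q); print(p.round(1).tolist()); cv2.polylines(im,[np.int32(p*3)],True,col,1)
cv2.imwrite("pics/w4b.png",im[400:1000,450:1250])
E
```

```text
9.175 [0.6761 0.2431 0.0862] [ 0.9941 -0.1087 -0.0005] [-0.1204  0.3489 -0.0362] 0.5521999009572314
[[327.7, 218.8], [227.4, 218.7], [233.2, 359.1], [322.0, 359.1]]
[[314.8, 185.8], [240.7, 185.8], [243.9, 295.6], [311.6, 295.6]]
```

View pics/w4b.png

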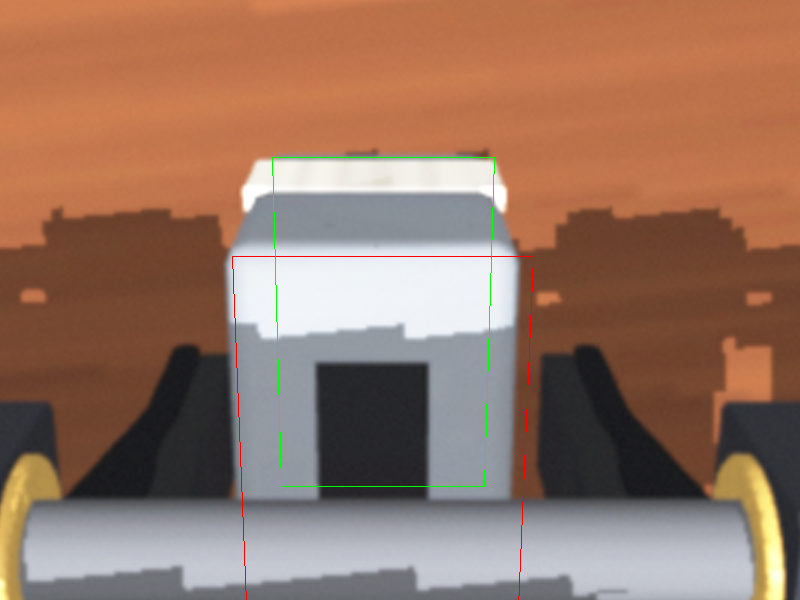

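Standing flat, about 8 mm ahead of the jaws. I'll regrip it centred, lift it and carry it over the case.

drive_tool([
  [0.067, 0, -0.025, 0],
  [0.067, 0, -0.025, 0],
])

```text
time_s: 9.43
tcp_pos: [0.6852, 0.2424, 0.0901]
ee_rot: [[0.994, -0.109, 0.001], [-0.109, -0.994, 0.001], [0.001, -0.001, -1.0]]
wrist_force: [-0.1, -0.8, 0.7]
gripper_width: 0.546
```

drive_tool([
  [0, 0, 0, 0],
  [0, 0, 0, 0],
  [0, 0, 0, 0],
  [0, 0, 0, 0],
], fingers=20)

```text
time_s: 9.93
tcp_pos: [0.6842, 0.2426, 0.0897]
ee_rot: [[0.994, -0.108, 0.0], [-0.108, -0.994, 0.0], [0.0, -0.0, -1.0]]
wrist_force: [1.1, 2.2, -0.2]
gripper_width: 0.412
```

drive_tool([
  [0, 0, -0.2, 0],
  [0, 0, -0.5, 0],
  [0, 0, -1, 0],
  [0, 0, -1, 0],
])

```text
time_s: 10.42
tcp_pos: [0.6865, 0.2432, 0.2165]
ee_rot: [[0.994, -0.108, 0.011], [-0.108, -0.994, 0.005], [0.011, -0.006, -1.0]]
wrist_force: [0.4, -0.1, -1.0]
gripper_width: 0.416
```

drive_tool([
  [0, 0, -0.4, 0],
  [-0.1, 0.3, -0.75, 0],
  [-0.2, 0.6, -0.75, 0],
  [-0.31, 0.975, -0.75, 0],
  [-0.31, 0.975, -0.75, 0],
])

```text
time_s: 11.05
tcp_pos: [0.6325, 0.1272, 0.2988]
ee_rot: [[0.994, -0.112, -0.004], [-0.112, -0.994, -0.001], [-0.004, 0.001, -1.0]]
wrist_force: [0.8, 1.4, -2.8]
gripper_width: 0.411
```

drive_tool([
  [-0.1, 0.3, 0, 0],
  [-0.2, 0.6, 0, -0.02],
  [-0.31, 0.975, 0, -0.024],
  [-0.31, 0.975, 0, -0.024],
  [-0.31, 0.975, 0, -0.024],
  [-0.31, 0.975, 0, -0.024],
])

```text
time_s: 11.8
tcp_pos: [0.5852, 0.0188, 0.2991]
ee_rot: [[0.998, -0.06, -0.001], [-0.06, -0.998, -0.0], [-0.001, 0.0, -1.0]]
wrist_force: [-0.8, -0.2, -2.0]
gripper_width: 0.411
```

```bash
python3 - <<'E'
from h import *
c=cam("wrist"); save(c,"w5"); s=telemetry.sense(); print(s["time_s"],s["tcp_pos"],s["ee_rot"][:,0],s["wrist_force"],s["gripper_width"])
cv2.imwrite("pics/w5b.png",cv2.resize(c["color"],(800,600),interpolation=cv2.INTER_CUBIC))
E
```

```text
11.85 [0.5852 0.0188 0.2991] [ 0.9982 -0.0596 -0.0007] [ 0.0779 -0.658  -2.5712] 0.4102300244431313
```

View pics/w5b.png

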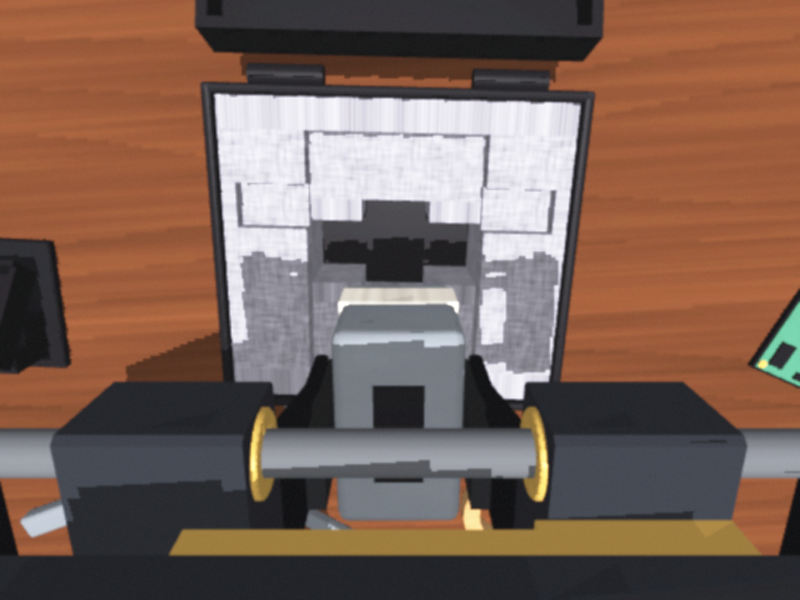

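```bash
python3 - <<'E'
from h import *
c=load("w5")
L=np.array([[96,106,84],[96,-106,84],[72.5,52,78],[72.5,-52,78],[43,92,78],[43,-92,78],[33,21,60],[33,-21,60]])/1e3
px=np.array([(203,84),(594,94),(307,131),(490,136),(240,183),(552,191),(365,201),(429,203)])*.7
for idx in (range(8),range(2),range(2,8)):
    idx=list(idx); x,e=fitpose(c,L[idx],px[idx],[.585,.018,-.06]); print(x,e,((proj(c,L@Rz(x[2]).T+[x[0],x[1],0])-px)/.7).round(1).tolist())
# battery in hand: bottom of tool geometry
s=telemetry.sense(); t=s["tcp_pos"];X=s["ee_rot"][:,0];Y=s["ee_rot"][:,1]
for off in (-.002,0,.002):
    q=[t+X*(off+.03)+Y*j*.018+[0,0,z-.0893] for z,j in((.05,1),(.05,-1),(.025,1),(0,1))]; print(off,(proj(c,q)/.7).round(1).tolist())
E
```

```text
[ 0.592   0.0197 -0.0837] 3.6986444186569543 [[-3.0, -0.9], [3.6, -0.4], [-2.3, 0.9], [1.5, 0.7], [-4.1, 1.1], [5.3, 1.1], [-2.9, -0.1], [2.0, -0.4]]
[ 0.5915  0.0198 -0.0829] 2.2391721674305813 [[-3.2, 0.2], [3.2, 0.4], [-2.5, 1.9], [1.2, 1.6], [-4.2, 2.1], [5.0, 1.9], [-3.0, 0.8], [1.8, 0.5]]
[ 0.5922  0.0197 -0.085 ] 3.76457933751351 [[-2.9, -1.7], [3.8, -0.6], [-2.2, 0.3], [1.7, 0.4], [-4.1, 0.4], [5.4, 0.9], [-2.8, -0.5], [2.1, -0.7]]
-0.002 [[465.3, 341.5], [327.8, 341.4], [455.5, 311.2], [448.2, 288.5]]
0 [[465.6, 334.3], [327.5, 334.3], [455.7, 304.9], [448.4, 283.0]]
0.002 [[465.9, 327.1], [327.2, 327.0], [456.0, 298.7], [448.6, 277.5]]
```

```bash
python3 - <<'E'
from h import *
c=load("w5")
L=np.array([[96,106,84],[96,-106,84],[72.5,52,78],[72.5,-52,78],[43,92,78],[43,-92,78],[33,21,60],[33,-21,60]])/1e3
px=np.array([(203,84),(594,94),(307,131),(490,136),(240,183),(552,191),(365,201),(429,203)])*.7
f=lambda p:(proj(c,L@Rz(p[2]).T+[p[0],p[1],p[3]])-px).ravel()
s=least_squares(f,[.59,.02,-.08,0]); print(s.x,abs(s.fun).max())
def g(p):
    d=dict(c); d["fx"]=d["fy"]=c["fx"]*p[3]; return (proj(d,L@Rz(p[2]).T+[p[0],p[1],0])-px).ravel()
s=least_squares(g,[.59,.02,-.08,1]); print(s.x,abs(s.fun).max())
# top view check
t=load("top"); q=np.array([(371,176),(474,182),(364,272)])*.7
M=np.array([[96,106,84],[96,-106,84],[-96,106,84]])/1e3
print(fitpose(t,M,q,[.59,.02,-.08]))
E
```

```text
[ 0.5919  0.0197 -0.0837 -0.0065] 1.5573555363941693
[ 0.594   0.0196 -0.0836  0.9767] 1.4817730483146931
(array([ 0.5869,  0.0153, -0.0495]), np.float64(1.1749483679743093))
```

drive_tool([
  [0.07, -0.012, 0, 0.012],
  [0.07, -0.012, 0.4, 0.012],
  [0.07, -0.012, 0.8, 0.012],
  [0.07, -0.012, 0.8, 0.012],
])

```text
time_s: 12.35
tcp_pos: [0.5915, 0.0186, 0.1996]
ee_rot: [[0.996, -0.085, -0.01], [-0.085, -0.996, -0.002], [-0.009, 0.003, -1.0]]
wrist_force: [-0.1, 0.3, -1.9]
gripper_width: 0.41
```

drive_tool([
  [0, 0, 0.2, 0],
  [0, 0, 0.38, 0],
  [0, 0, 0.38, 0],
  [0, 0, 0.38, 0],
])

```text
time_s: 12.85
tcp_pos: [0.5949, 0.0191, 0.1604]
ee_rot: [[0.996, -0.084, 0.004], [-0.084, -0.996, 0.0], [0.004, -0.001, -1.0]]
wrist_force: [0.7, 0.3, -1.2]
gripper_width: 0.412
```

```bash
python3 - <<'E'
from h import *
c=cam("wrist"); save(c,"w6"); s=telemetry.sense(); print(s["time_s"],s["tcp_pos"],s["ee_rot"][:,0],s["wrist_force"],s["gripper_width"])
im=cv2.resize(c["color"],None,fx=3,fy=3,interpolation=cv2.INTER_CUBIC)
im=cv2.convertScaleAbs(im,alpha=1.5,beta=15)
cv2.imwrite("pics/w6b.png",im[150:750,440:1240])
E
```

```text
12.9 [0.5947 0.0191 0.1603] [ 0.9964 -0.0842  0.004 ] [ 0.5139  0.2036 -2.4835] 0.41167622550723965
```

View pics/w6b.png

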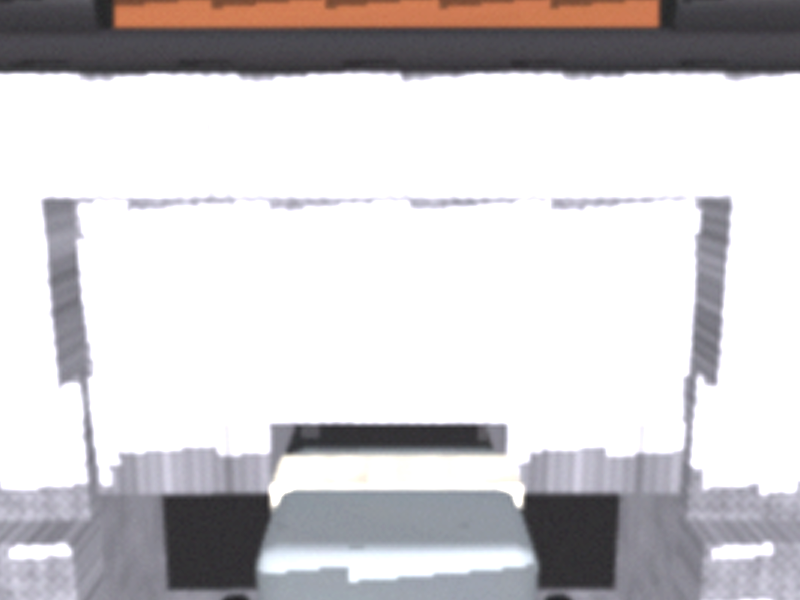

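```bash
python3 - <<'E'
from h import *
c=load("w6"); X=np.array([np.cos(.084),-np.sin(.084),0]);Y=np.array([X[1],-X[0],0])
t=np.array([.5947,.0191,0])
f=lambda px,z:[(ray(c,(np.array(px)+[440,150])/3,z)[0]-t)@v*1e3 for v in (X,Y)]
for n,px,z,cx in (("pocket",(389,424),.060,33),("recess",(388,198),.078,72.5),("rim out",(388,30),.084,96),("foam far",(388,73),.078,90),("batt bottom",(398,452),.071,30),("batt band top",(398,500),.071+.022,30),("batt top",(398,552),.121,30)):
    a=f(px,z); print(n,np.round(a,1),"centre x rel tcp",round(a[0]-cx,2))
for y,n in((271,'pl'),(507,'pr')): print(n,np.round(f((y,424),.06),1))
for y,n in((44,'rl'),(731,'rr')): print(n,np.round(f((y,198),.078),1))
E
```

```text
pocket [31.2 -1. ] centre x rel tcp -1.78
recess [70.8 -1. ] centre x rel tcp -1.66
rim out [94.  -0.9] centre x rel tcp -2.02
foam far [88.6 -0.9] centre x rel tcp -1.4
batt bottom [29.2  0.6] centre x rel tcp -0.81
batt band top [27.9  0.6] centre x rel tcp -2.06
batt top [30.3  0.5] centre x rel tcp 0.27
pl [ 31.2 -21.7]
pr [31.2 19.8]
rl [ 70.8 -52.7]
rr [70.9 50.7]
```

The pocket centre is 1.6 mm to the left of the battery and 0.9 mm back. I'll correct and lower.

drive_tool([
  [-0.0075, -0.013, 0, 0],
  [-0.0075, -0.013, 0.06, 0],
  [-0.0075, -0.013, 0.12, 0],
  [-0.0075, -0.013, 0.18, 0],
  [-0.0075, -0.013, 0.24, 0],
])

```text
time_s: 13.52
tcp_pos: [0.5924, 0.0203, 0.1285]
ee_rot: [[0.996, -0.085, -0.001], [-0.085, -0.996, -0.0], [-0.001, 0.0, -1.0]]
wrist_force: [0.8, 0.4, -2.5]
gripper_width: 0.413
```

drive_tool([
  [0, 0, 0.06, 0],
  [0, 0, 0.12, 0],
  [0, 0, 0.18, 0],
  [0, 0, 0.22, 0],
  [0, 0, 0.25, 0],
  [0, 0, 0.265, 0],
  [0, 0, 0.265, 0],
])

```text
time_s: 14.4
tcp_pos: [0.5927, 0.0204, 0.0977]
ee_rot: [[0.996, -0.085, 0.001], [-0.085, -0.996, 0.0], [0.001, -0.0, -1.0]]
wrist_force: [-0.3, 0.1, -2.8]
gripper_width: 0.411
```

drive_tool([
  [0, 0, 0.01, 0],
  [0, 0, 0.018, 0],
  [0, 0, 0.018, 0],
])

```text
time_s: 14.78
tcp_pos: [0.5927, 0.0205, 0.0975]
ee_rot: [[0.996, -0.084, 0.001], [-0.084, -0.996, -0.0], [0.001, 0.0, -1.0]]
wrist_force: [-3.7, 1.2, 8.8]
gripper_width: 0.411
```

drive_tool([
  [0, 0, 0, 0],
  [0, 0, 0, 0],
  [0, 0, 0, 0],
  [0, 0, 0, 0],
  [0, 0, 0, 0],
], fingers=54)

```text
time_s: 15.4
tcp_pos: [0.5925, 0.0203, 0.0952]
ee_rot: [[0.996, -0.085, -0.0], [-0.085, -0.996, -0.0], [-0.0, 0.0, -1.0]]
wrist_force: [0.4, 0.8, -0.1]
gripper_width: 0.619
```

drive_tool([
  [0, 0, -0.2, 0],
  [0, 0, -0.5, 0],
  [0, 0, -1, 0],
  [0, 0, -1, 0],
  [0, 0, -1, 0],
])

```text
time_s: 16.02
tcp_pos: [0.5921, 0.0204, 0.2152]
ee_rot: [[0.996, -0.085, -0.0], [-0.085, -0.996, 0.001], [-0.0, -0.0, -1.0]]
wrist_force: [0.9, 0.8, -0.5]
gripper_width: 0.621
```

```bash
python3 - <<'E'
from h import *
c=cam("wrist"); save(c,"w7"); s=telemetry.sense(); print(s["time_s"],s["tcp_pos"],s["ee_rot"][:,0],s["wrist_force"],s["gripper_width"])
# battery top outline check by thresholding: print a column/row profile of the image around expected edges
g=cv2.cvtColor(c["color"],cv2.COLOR_BGR2GRAY)
ctr=np.array([.5929,.0201,0]); R=Rz(-.084)
q=np.array([[.03,.018,.058],[.03,-.018,.058],[-.03,-.018,.058],[-.03,.018,.058],[.033,.021,.06],[.033,-.021,.06],[-.033,-.021,.06],[-.033,.021,.06]])@R.T+ctr
p=proj(c,q); print(p.round(1).tolist())
m=p[:4].mean(0).astype(int); print(m); print("row",g[m[1]+15,p[:,0].min().astype(int)-12:p[:,0].max().astype(int)+12].tolist()); print("col",g[p[:,1].min().astype(int)-15:p[:,1].max().astype(int)+15,m[0]+16].tolist())
E
```

```text
16.075 [0.5918 0.0203 0.2143] [ 0.9964 -0.085  -0.002 ] [-0.5459 -0.7088 -0.9142] 0.6227061736987182
[[251.6, 169.8], [305.3, 169.8], [303.6, 252.4], [253.4, 252.4], [246.8, 166.0], [310.1, 166.0], [307.9, 257.4], [249.1, 257.4]]
[278 211]
row [101, 100, 102, 102, 100, 99, 98, 98, 98, 100, 100, 101, 102, 101, 98, 100, 96, 93, 89, 87, 94, 100, 101, 106, 106, 106, 104, 106, 105, 106, 105, 105, 104, 102, 88, 52, 29, 25, 27, 25, 26, 24, 25, 26, 26, 27, 25, 27, 23, 26, 26, 26, 24, 27, 52, 93, 106, 107, 107, 105, 106, 107, 105, 107, 106, 106, 106, 104, 99, 96, 90, 92, 95, 96, 94, 94, 94, 93, 92, 94, 94, 96, 96, 97, 100, 100, 97, 96]
col [225, 224, 222, 220, 217, 215, 216, 217, 218, 220, 216, 215, 216, 220, 220, 193, 135, 103, 100, 113, 145, 173, 185, 191, 196, 198, 198, 198, 199, 198, 198, 196, 197, 197, 196, 197, 197, 198, 198, 197, 197, 199, 196, 192, 177, 131, 108, 108, 107, 106, 108, 107, 107, 108, 107, 108, 108, 108, 108, 108, 108, 108, 108, 107, 106, 105, 106, 107, 107, 106, 107, 108, 106, 107, 106, 107, 106, 105, 105, 107, 109, 109, 109, 109, 111, 111, 110, 110, 110, 110, 109, 108, 110, 109, 109, 109, 110, 106, 106, 104, 99, 96, 95, 94, 96, 94, 100, 116, 128, 127, 124, 129, 134, 140, 146, 140, 138, 132, 128, 123, 125, 122]
```

The battery is seated: its edges match the prediction within about 1 mm. The board's x heading is about -28°. I'll grip the module with the jaws along board x, so the tool heading is about -118° and joint 6 stays in range.

drive_tool([
  [0, 0.2, -0.4, 0],
  [-0.1, 0.5, -0.7, 0],
  [-0.215, 0.943, -0.7, 0],
  [-0.215, 0.943, -0.7, 0],
])

```text
time_s: 16.58
tcp_pos: [0.5556, -0.0927, 0.2982]
ee_rot: [[0.996, -0.089, -0.003], [-0.089, -0.996, -0.0], [-0.003, 0.0, -1.0]]
wrist_force: [0.9, 0.1, -0.8]
gripper_width: 0.62
```

drive_tool([
  [-0.1, 0.5, 0, 0],
  [-0.215, 0.943, 0, 0],
  [-0.215, 0.943, 0, 0],
])

```text
time_s: 16.95
tcp_pos: [0.5207, -0.2029, 0.2975]
ee_rot: [[0.996, -0.089, -0.004], [-0.089, -0.996, 0.0], [-0.004, -0.0, -1.0]]
wrist_force: [0.9, 1.0, 0.0]
gripper_width: 0.62
```

drive_tool([
  [-0.1, 0.5, 0, 0.09],
  [-0.215, 0.943, 0, 0.18],
  [-0.215, 0.943, 0, 0.27],
  [-0.215, 0.943, 0, 0.3],
  [-0.215, 0.943, 0, 0.3],
])

```text
time_s: 17.58
tcp_pos: [0.4871, -0.3105, 0.298]
ee_rot: [[0.776, -0.631, -0.002], [-0.631, -0.776, 0.001], [-0.002, 0.001, -1.0]]
wrist_force: [0.3, 1.0, -0.1]
gripper_width: 0.62
```

drive_tool([
  [0, 0, 0, 0.09],
  [0, 0, 0, 0.18],
  [0, 0, 0, 0.27],
  [0, 0, 0, 0.36],
  [0, 0, 0, 0.45],
  [0, 0, 0, 0.54],
  [0, 0, 0, 0.62],
  [0, 0, 0, 0.686],
  [0, 0, 0, 0.686],
  [0, 0, 0, 0.686],
])

```text
time_s: 18.82
tcp_pos: [0.4869, -0.3109, 0.299]
ee_rot: [[-0.464, -0.886, -0.001], [-0.886, 0.464, 0.0], [0.0, 0.001, -1.0]]
wrist_force: [-0.4, -0.2, -0.8]
gripper_width: 0.619
```

```bash
python3 - <<'E'
from h import *
c=cam("wrist"); save(c,"w8"); s=telemetry.sense(); print(s["time_s"],s["tcp_pos"],s["ee_rot"][:,:2].T.ravel(),s["gripper_width"],s["joints"])
hsv=cv2.cvtColor(c["color"],cv2.COLOR_BGR2HSV)
m=cv2.inRange(hsv,(50,60,40),(95,255,255)); m=cv2.morphologyEx(m,cv2.MORPH_CLOSE,np.ones((25,25)))
cn=max(cv2.findContours(m,cv2.RETR_EXTERNAL,cv2.CHAIN_APPROX_NONE)[0],key=cv2.contourArea)
b=cv2.boxPoints(cv2.minAreaRect(cn)); q=ray(c,b,.006); print("box",b.round(0).tolist()); print(q[:,:2],np.linalg.norm(np.diff(q,axis=0),axis=1))
w=cv2.inRange(hsv,(0,0,130),(179,45,255)); w=cv2.bitwise_and(w,cv2.drawContours(np.zeros_like(w),[cv2.convexHull(cn)],-1,255,-1)); 
for k in sorted(cv2.findContours(w,cv2.RETR_EXTERNAL,cv2.CHAIN_APPROX_NONE)[0],key=cv2.contourArea)[-3:]:
    rr=cv2.minAreaRect(k); print("white",cv2.contourArea(k),rr, ray(c,cv2.boxPoints(rr),.036)[:,:2].tolist())
cv2.imwrite("pics/w8b.png",cv2.resize(c["color"],(800,600),interpolation=cv2.INTER_CUBIC))
E
```

```text
18.875 [ 0.4869 -0.311   0.2991] [-0.4649 -0.8854  0.0001 -0.8854  0.4649  0.0004] 0.6227830257274706 [-16.5107  17.1801  -5.7678  -0.0015 -67.0765 -11.1937]
box [[179.0, 217.0], [179.0, 127.0], [315.0, 127.0], [315.0, 217.0]]
[[ 0.6039 -0.3184]
 [ 0.5535 -0.3991]
 [ 0.4328 -0.336 ]
 [ 0.4745 -0.2506]] [0.0952 0.1362 0.095 ]
white 1.0 ((188.4000244140625, 211.30003356933594), (0.8944271206855774, 3.130495071411133), 63.43495178222656) [[0.5821460215703658, -0.3245573960398116], [0.5789423491850615, -0.32451194473615175], [0.5790260423634797, -0.32362351315987203], [0.5822318758678857, -0.3236679980819622]]
white 11.5 ((182.0, 132.5), (7.0, 6.0), 90.0) [[0.5464031338142801, -0.39623931411304775], [0.5414885892606263, -0.3936668815312391], [0.5448620974732992, -0.38821186206652974], [0.5498026966648174, -0.3907980319633799]]
white 1224.5 ((277.5, 177.0), (40.0, 31.0), 90.0) [[0.49075955205523303, -0.33775743017348064], [0.4648090107932462, -0.32417194846152203], [0.4825862321004649, -0.2892671885574164], [0.5093613905114265, -0.3032876692157582]]
```

The board lies square to the tool (+x to image left) and the module is within about 1 mm of the TCP axis. I'll descend and grip.

drive_tool([
  [0, -0.01, 0.5, 0],
  [0, -0.01, 1, 0],
  [0, -0.01, 1, 0],
])

```text
time_s: 19.25
tcp_pos: [0.4851, -0.3109, 0.175]
ee_rot: [[-0.467, -0.884, -0.011], [-0.884, 0.467, 0.004], [0.001, 0.011, -1.0]]
wrist_force: [-0.3, -0.8, 0.1]
gripper_width: 0.62
```

drive_tool([
  [0, 0, 0.3, 0],
  [0, 0, 0.6, 0],
  [0, 0, 0.76, 0],
  [0, 0, 0.81, 0],
  [0, 0, 0.81, 0],
])

```text
time_s: 19.88
tcp_pos: [0.489, -0.3124, 0.0839]
ee_rot: [[-0.466, -0.885, 0.003], [-0.885, 0.466, -0.001], [-0.0, -0.003, -1.0]]
wrist_force: [-0.6, 0.0, -0.2]
gripper_width: 0.618
```

drive_tool([
  [0, 0, 0, 0],
  [0, 0, 0, 0],
  [0, 0, 0, 0],
  [0, 0, 0, 0],
  [0, 0, 0, 0],
], fingers=15)

```text
time_s: 20.5
tcp_pos: [0.4878, -0.3119, 0.0826]
ee_rot: [[-0.467, -0.884, 0.0], [-0.884, 0.467, -0.0], [0.0, -0.0, -1.0]]
wrist_force: [-2.1, 1.2, 5.1]
gripper_width: 0.341
```

drive_tool([
  [0, 0, -0.1, 0],
  [0, 0, -0.3, 0],
  [0, 0, -0.6, 0],
  [0, 0, -1, 0],
  [0, 0, -1, 0],
])

```text
time_s: 21.12
tcp_pos: [0.4897, -0.3127, 0.2068]
ee_rot: [[-0.466, -0.885, 0.009], [-0.885, 0.466, -0.004], [-0.001, -0.01, -1.0]]
wrist_force: [0.5, 0.2, -2.7]
gripper_width: 0.34
```

Gripped at 29.7 mm. I'll carry it over the case and turn +23°.

drive_tool([
  [-0.1, 0.03, -0.1, 0],
  [-0.4, 0.12, -0.15, 0],
  [-0.7, 0.2, -0.15, 0],
  [-0.92, 0.251, -0.15, 0],
  [-0.92, 0.251, -0.15, 0],
])

```text
time_s: 21.75
tcp_pos: [0.5125, -0.198, 0.2193]
ee_rot: [[-0.464, -0.886, -0.003], [-0.886, 0.464, 0.001], [0.001, 0.003, -1.0]]
wrist_force: [-0.8, -0.8, -2.5]
gripper_width: 0.346
```

drive_tool([
  [-0.3, 0.08, 0, 0],
  [-0.6, 0.16, 0, 0],
  [-0.92, 0.251, 0, 0],
  [-0.92, 0.251, 0, 0],
])

```text
time_s: 22.25
tcp_pos: [0.5376, -0.0869, 0.2195]
ee_rot: [[-0.465, -0.886, -0.002], [-0.886, 0.465, 0.0], [0.001, 0.001, -1.0]]
wrist_force: [0.5, -0.4, -1.9]
gripper_width: 0.343
```

drive_tool([
  [-0.3, 0.08, 0, -0.05],
  [-0.6, 0.16, 0, -0.1],
  [-0.92, 0.251, 0, -0.15],
  [-0.92, 0.251, 0, -0.201],
  [-0.92, 0.251, 0, -0.201],
  [-0.92, 0.251, 0, -0.201],
])

```text
time_s: 23.0
tcp_pos: [0.5622, 0.0222, 0.2198]
ee_rot: [[-0.087, -0.996, -0.001], [-0.996, 0.087, -0.0], [0.0, 0.001, -1.0]]
wrist_force: [-0.3, 0.4, -0.7]
gripper_width: 0.343
```

```bash
python3 - <<'E'
from h import *
c=cam("wrist"); save(c,"w9"); s=telemetry.sense(); print(s["time_s"],s["tcp_pos"],s["ee_rot"][:,:2].T.ravel(),s["gripper_width"],s["wrist_force"])
hsv=cv2.cvtColor(c["color"],cv2.COLOR_BGR2HSV)
m=cv2.inRange(hsv,(50,60,40),(95,255,255))
t,X,Y=s["tcp_pos"],s["ee_rot"][:,0],s["ee_rot"][:,1]
# expected plate top corners: board x=-Y, module at TCP
zt=-.0826+.006
q=np.array([t+X*a*.049-Y*b+[0,0,zt] for a,b in ((1,.1),(1,-.04),(-1,-.04),(-1,.1))]); p=proj(c,q); print("expected",p.round(1).tolist())
for col in range(150,400,25):
    r_=np.where(m[:,col])[0]; print(col,r_.min() if len(r_) else None,r_.max() if len(r_) else None,end="; ")
print()
for row in range(80,330,20):
    r_=np.where(m[row])[0]; print(row,r_.min() if len(r_) else None,r_.max() if len(r_) else None,end="; ")
im=c["color"].copy(); cv2.polylines(im,[np.int32(p)],True,(0,0,255),1); cv2.imwrite("pics/w9b.png",cv2.resize(im,(800,600),interpolation=cv2.INTER_CUBIC))
E
```

```text
23.05 [0.5622 0.0222 0.2199] [-0.0864 -0.9963  0.0003 -0.9963  0.0864  0.0008] 0.3408616503946351 [ 0.065  -0.5311 -1.3763]
expected [[57.7, 165.1], [367.5, 165.2], [354.7, 349.0], [89.2, 349.0]]
150 171 267; 175 171 267; 200 170 267; 225 170 257; 250 170 347; 275 170 347; 300 170 346; 325 169 248; 350 169 287; 375 None None; 
80 None None; 100 None None; 120 None None; 140 None None; 160 None None; 180 63 362; 200 67 361; 220 70 359; 240 74 358; 260 77 357; 280 203 355; 300 None None; 320 None None;
```

drive_tool([
  [0, 0, 0.15, 0],
  [0, 0, 0.3, 0],
  [0, 0, 0.4, 0],
  [0, 0, 0.43, 0],
  [0, 0, 0.43, 0],
])

```text
time_s: 23.68
tcp_pos: [0.5627, 0.023, 0.1687]
ee_rot: [[-0.084, -0.996, 0.0], [-0.996, 0.084, -0.0], [0.0, -0.0, -1.0]]
wrist_force: [-0.7, -0.2, -1.8]
gripper_width: 0.343
```

```bash
python3 - <<'E'
from h import *
c=cam("wrist"); save(c,"w10"); s=telemetry.sense(); print(s["time_s"],s["tcp_pos"],s["ee_rot"][:,:2].T.ravel(),s["gripper_width"],s["wrist_force"])
im=cv2.resize(c["color"],None,fx=2,fy=2,interpolation=cv2.INTER_CUBIC)
cv2.imwrite("pics/w10b.png",im[150:750,0:800])
E
```

```text
23.725 [0.5629 0.0231 0.169 ] [-0.0839 -0.9965 -0.0002 -0.9965  0.0839 -0.001 ] 0.34204864804609864 [-0.067   0.6774 -2.4478]
```

View pics/w10b.png

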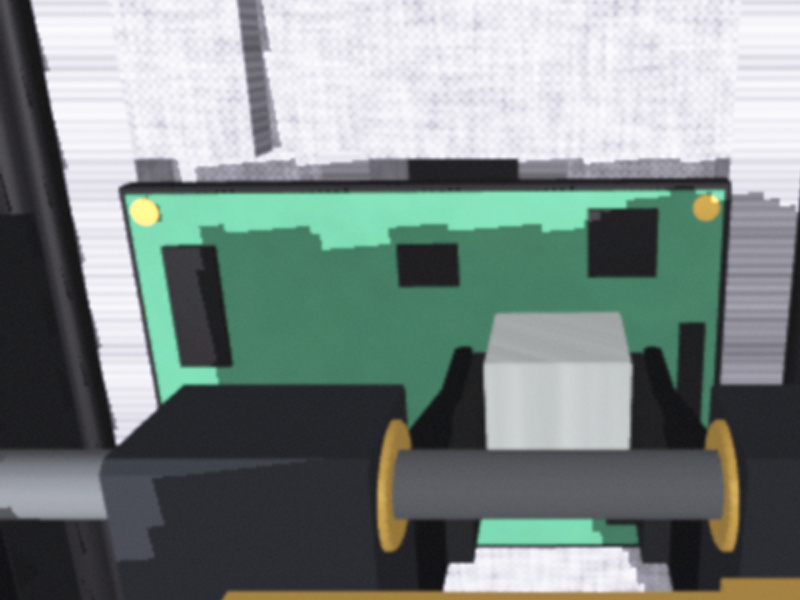

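Plate far underside corners are at (122,187) and (730,180). Recess -y edge corners are at (137,160) and (727,157). I'll compare them in tool axes.

```bash
python3 - <<'E'
from h import *
c=load("w10"); t=np.array([.5629,.0231,0]); X=np.array([-.0839,-.9965,0]);Y=np.array([-.9965,.0839,0])
for k in (1,.977):
    d=dict(c); d["fx"]=d["fy"]=c["fx"]*k
    f=lambda px,z:np.round([(ray(d,(np.array(px)+[0,150])/2,z)[0]-t)@v*1e3 for v in (X,Y)],1)
    print(k,"plate",f((122,187),.0864),f((730,181),.0864),"top",f((124,195),.0924),f((729,190),.0924),"recess",f((137,160),.078),f((727,157),.078), "plate -X edge",f((560,546),.0924))
E
```

```text
1 plate [  46.3 -102.2] [47.8 40.2] top [ 45.6 -98.6] [46.8 38.7] recess [  51.3 -102.4] [52.1 41. ] plate -X edge [-48.2   0.6]
0.977 plate [  46.7 -104.5] [48.3 41.1] top [  46.  -100.8] [47.3 39.6] recess [  51.9 -104.7] [52.7 42. ] plate -X edge [-50.3   0.6]
```

drive_tool([
  [0.0125, -0.003, 0, 0],
  [0.0125, -0.003, 0.03, 0],
  [0.0125, -0.003, 0.06, 0],
  [0.0125, -0.003, 0.09, 0],
  [0.0125, -0.003, 0.12, 0],
  [0.0125, -0.003, 0.15, 0],
  [0.0125, -0.003, 0.18, 0],
  [0.0125, -0.003, 0.2, 0],
  [0.0125, -0.003, 0.2, 0],
])

```text
time_s: 24.85
tcp_pos: [0.5627, 0.0216, 0.1443]
ee_rot: [[-0.084, -0.996, -0.0], [-0.996, 0.084, -0.0], [0.0, 0.0, -1.0]]
wrist_force: [-0.1, 0.0, -1.6]
gripper_width: 0.343
```

drive_tool([
  [0, 0, 0.01, 0],
  [0, 0, 0.02, 0],
  [0, 0, 0.02, 0],
])

```text
time_s: 25.22
tcp_pos: [0.5629, 0.0217, 0.1426]
ee_rot: [[-0.084, -0.996, 0.0], [-0.996, 0.084, 0.0], [-0.0, -0.0, -1.0]]
wrist_force: [-1.4, 0.1, 2.0]
gripper_width: 0.342
```

Board down at exactly the expected height. I'll release, rise and go to the antenna.

drive_tool([
  [0, 0, 0, 0],
  [0, 0, 0, 0],
  [0, 0, 0, 0],
  [0, 0, 0, 0],
  [0, 0, 0, 0],
], fingers=46)

```text
time_s: 25.85
tcp_pos: [0.5628, 0.0216, 0.1421]
ee_rot: [[-0.084, -0.996, -0.0], [-0.996, 0.084, -0.0], [0.0, 0.0, -1.0]]
wrist_force: [-0.2, -0.1, 0.7]
gripper_width: 0.527
```

drive_tool([
  [0, 0, -0.2, 0],
  [0, 0, -0.5, 0],
  [0, 0, -1, 0],
  [0, 0, -1, 0],
  [0, 0, -1, 0],
])

```text
time_s: 26.48
tcp_pos: [0.5623, 0.0216, 0.262]
ee_rot: [[-0.084, -0.996, -0.0], [-0.996, 0.084, 0.001], [-0.001, 0.0, -1.0]]
wrist_force: [0.3, -0.1, -0.2]
gripper_width: 0.528
```

```bash
python3 - <<'E'
from h import *
c=cam("wrist"); save(c,"w11"); s=telemetry.sense(); print(s["time_s"],s["tcp_pos"],s["ee_rot"][:,:2].T.ravel(),s["gripper_width"],s["wrist_force"])
E
```

```text
26.525 [0.5621 0.0216 0.2611] [-0.0842 -0.9964  0.0002 -0.9964  0.0842  0.002 ] 0.5328350938569123 [ 0.1002 -0.3564 -0.6483]
```

drive_tool([
  [-0.2, 0.2, -0.3, 0],
  [-0.5, 0.4, -0.3, 0],
  [-0.935, 0.805, -0.3, 0],
  [-0.935, 0.805, -0.3, 0],
])

```text
time_s: 27.02
tcp_pos: [0.4737, 0.1433, 0.2969]
ee_rot: [[-0.08, -0.997, -0.003], [-0.997, 0.08, -0.001], [0.001, 0.003, -1.0]]
wrist_force: [0.2, -0.2, 0.3]
gripper_width: 0.531
```

drive_tool([
  [-0.3, 0.3, 0, -0.05],
  [-0.6, 0.6, 0, -0.1],
  [-0.935, 0.805, 0, -0.15],
  [-0.935, 0.805, 0, -0.185],
  [-0.935, 0.805, 0, -0.185],
  [-0.935, 0.805, 0, -0.185],
])

```text
time_s: 27.78
tcp_pos: [0.3893, 0.2608, 0.2974]
ee_rot: [[0.28, -0.96, -0.001], [-0.96, -0.28, -0.001], [0.001, 0.001, -1.0]]
wrist_force: [0.8, -0.4, 0.9]
gripper_width: 0.529
```

```bash
python3 - <<'E'
from h import *
c=cam("wrist"); save(c,"w12"); s=telemetry.sense(); print(s["time_s"],s["tcp_pos"],s["ee_rot"][:,:2].T.ravel(),s["gripper_width"],s["wrist_force"],s["joints"])
hsv=cv2.cvtColor(c["color"],cv2.COLOR_BGR2HSV)
m=cv2.inRange(hsv,(0,0,70),(179,70,255)); m[262:]=0
cv2.imwrite("pics/m12.png",m)
for k in sorted(cv2.findContours(m,cv2.RETR_EXTERNAL,cv2.CHAIN_APPROX_NONE)[0],key=cv2.contourArea)[-5:]:
    rr=cv2.minAreaRect(k); b=cv2.boxPoints(rr); q=ray(c,b,.016)[:,:2]; print(cv2.contourArea(k),np.round(rr[0],1),np.round(rr[1],1),round(rr[2],1),"world ctr",q.mean(0),"sides",np.linalg.norm(q[1]-q[0]),np.linalg.norm(q[2]-q[1]), b.round().tolist())
print("pred ends",proj(c,[[.3652,.3417,.016],[.4125,.1815,.012],[.389,.262,.016]]).round(1).tolist())
E
```

```text
27.825 [0.3894 0.2608 0.2976] [ 0.2801 -0.96    0.0008 -0.96   -0.2801  0.001 ] 0.5288094369342436 [-1.2339  0.356   0.3724] [ 53.7506   6.4118 -19.9973   0.0001 -63.6614 -37.4865]
177.0 [126.1 195.5] [ 5.6 45.2] 17.4 world ctr [0.5333 0.3243] sides 0.049549157442417495 0.005468764581048877 [[117.0, 216.0], [130.0, 173.0], [136.0, 175.0], [122.0, 218.0]]
1281.5 [105.3 172.3] [104.5  61.4] 21.5 world ctr [0.5568 0.3065] sides 0.0649829507237759 0.09830350528650507 [[45.0, 182.0], [68.0, 125.0], [165.0, 163.0], [143.0, 220.0]]
1471.5 [355.6  31. ] [ 15.5 117.4] 51.3 world ctr [0.3605 0.1134] sides 0.0998720928738045 0.013406697034425513 [[305.0, 62.0], [397.0, -12.0], [406.0, 0.0], [315.0, 74.0]]
2054.0 [413.7 231.8] [87.6 27.5] 56.3 world ctr [0.2342 0.2791] sides 0.027329655694256723 0.10100229043465267 [[378.0, 203.0], [401.0, 188.0], [449.0, 261.0], [427.0, 276.0]]
2977.0 [274.1 173.5] [165.2  21. ] 88.6 world ctr [0.3925 0.2645] sides 0.019906901233226377 0.16982706458943955 [[262.0, 91.0], [283.0, 91.0], [287.0, 256.0], [266.0, 256.0]]
pred ends [[278.7, 253.4], [278.3, 90.5], [278.3, 177.4]]
```

The antenna blob measures 169.8 × 19.9 mm, which confirms it as the middle-sized one; the others measure about 100 mm and over 200 mm. I'll correct and grip.

drive_tool([
  [-0.022, -0.033, 0.4, -0.012],
  [-0.022, -0.033, 0.8, -0.012],
  [-0.022, -0.033, 1, -0.012],
  [-0.022, -0.033, 1, -0.012],
])

```text
time_s: 28.32
tcp_pos: [0.3918, 0.2638, 0.1764]
ee_rot: [[0.303, -0.953, -0.003], [-0.953, -0.303, -0.004], [0.003, 0.004, -1.0]]
wrist_force: [0.5, -1.1, 0.4]
gripper_width: 0.531
```

drive_tool([
  [0, 0, 0.3, 0],
  [0, 0, 0.6, 0],
  [0, 0, 0.8, 0],
  [0, 0, 0.86, 0],
  [0, 0, 0.86, 0],
])

```text
time_s: 28.95
tcp_pos: [0.3928, 0.2656, 0.0758]
ee_rot: [[0.305, -0.952, 0.001], [-0.952, -0.305, 0.001], [-0.001, -0.001, -1.0]]
wrist_force: [-0.1, 0.4, -0.2]
gripper_width: 0.527
```

drive_tool([
  [0, 0, 0, 0],
  [0, 0, 0, 0],
  [0, 0, 0, 0],
  [0, 0, 0, 0],
  [0, 0, 0, 0],
], fingers=8)

```text
time_s: 29.58
tcp_pos: [0.3922, 0.2653, 0.0753]
ee_rot: [[0.305, -0.952, 0.0], [-0.952, -0.305, 0.0], [-0.0, -0.0, -1.0]]
wrist_force: [0.2, -0.3, 5.0]
gripper_width: 0.228
```

drive_tool([
  [0, 0, -0.1, 0],
  [0, 0, -0.3, 0],
  [0, 0, -0.6, 0],
  [0, 0, -1, 0],
  [0, 0, -1, 0],
])

```text
time_s: 30.2
tcp_pos: [0.3935, 0.2666, 0.199]
ee_rot: [[0.306, -0.952, 0.006], [-0.952, -0.306, 0.007], [-0.005, -0.008, -1.0]]
wrist_force: [-0.6, -0.2, -1.2]
gripper_width: 0.226
```

```bash
python3 - <<'E'
from h import *
c=cam("wrist"); save(c,"w13"); s=telemetry.sense(); print(s["time_s"],s["tcp_pos"],s["ee_rot"][:,:2].T.ravel(),s["gripper_width"],s["wrist_force"])
t,X=s["tcp_pos"],s["ee_rot"][:,0]
print("pred +X end",proj(c,[t+X*a+[0,0,-.0745+z] for a,z in ((.085,.016),(.085,0.008),(.085,0),(0.05,.016))]).round(1).tolist())
g=cv2.cvtColor(c["color"],cv2.COLOR_BGR2HSV)
for row in range(100,260,8):
    b=np.where((g[row,240:320,1]<70)&(g[row,240:320,2]>70))[0]+240; print(row,(b.min(),b.max(),len(b)) if len(b) else None,end="; ")
# board seated check from w11
d=load("w11"); h=cv2.cvtColor(d["color"],cv2.COLOR_BGR2HSV); m=cv2.inRange(h,(50,60,40),(95,255,255))
ctr=np.array([.5926,.0202,0]); R=Rz(-.084)
q=np.array([[70,-49,66],[-70,-49,66],[72.5,-52,78],[-72.5,-52,78]])/1e3@R.T+ctr
print(); print(proj(d,q).round(1).tolist())
for f in ("fx","fy"): d[f]*=.977
print(proj(d,q).round(1).tolist())
print([(col,np.where(m[:,col])[0].min()) for col in (150,200,250,300)],[(row,np.where(m[row])[0].min(),np.where(m[row])[0].max()) for row in (170,190,210)])
E
```

```text
30.25 [0.3924 0.2655 0.1968] [ 0.3048 -0.9524 -0.0029 -0.9524 -0.3048 -0.0035] 0.22396341830512337 [ 0.5031  0.391  -1.6023]
pred +X end [[284.2, 77.4], [284.1, 78.1], [284.0, 78.7], [283.7, 167.5]]
100 (np.int64(264), np.int64(293), 30); 108 (np.int64(264), np.int64(293), 30); 116 (np.int64(264), np.int64(293), 30); 124 (np.int64(264), np.int64(293), 30); 132 (np.int64(264), np.int64(293), 30); 140 (np.int64(256), np.int64(301), 46); 148 (np.int64(254), np.int64(303), 50); 156 (np.int64(255), np.int64(303), 49); 164 (np.int64(254), np.int64(302), 49); 172 (np.int64(254), np.int64(302), 49); 180 (np.int64(254), np.int64(303), 50); 188 (np.int64(255), np.int64(302), 48); 196 (np.int64(255), np.int64(302), 48); 204 (np.int64(255), np.int64(302), 48); 212 (np.int64(256), np.int64(301), 46); 220 (np.int64(256), np.int64(301), 46); 228 (np.int64(256), np.int64(301), 46); 236 (np.int64(256), np.int64(301), 46); 244 (np.int64(256), np.int64(301), 46); 252 (np.int64(256), np.int64(301), 46); 
[[146.1, 137.3], [331.5, 137.4], [136.7, 135.0], [337.3, 135.1]]
[[149.2, 138.9], [330.3, 139.0], [139.9, 136.7], [336.0, 136.8]]
[(150, np.int64(140)), (200, np.int64(139)), (250, np.int64(139)), (300, np.int64(139))] [(170, np.int64(151), np.int64(327)), (190, np.int64(153), np.int64(327)), (210, np.int64(155), np.int64(326))]
```

Board position matches prediction within 1 px. The antenna is held level and straight. I'll carry it to above the groove.

drive_tool([
  [0.2, -0.1, -0.1, 0],
  [0.5, -0.25, -0.15, 0],
  [0.85, -0.4, -0.15, 0],
  [0.85, -0.4, -0.15, 0],
])

```text
time_s: 30.75
tcp_pos: [0.4694, 0.1803, 0.2113]
ee_rot: [[0.301, -0.954, -0.003], [-0.954, -0.301, -0.002], [0.001, 0.003, -1.0]]
wrist_force: [-0.3, -0.5, -1.4]
gripper_width: 0.227
```

drive_tool([
  [0.3, -0.14, 0, 0],
  [0.6, -0.28, 0, 0],
  [0.85, -0.4, 0, 0],
  [0.85, -0.4, 0, 0],
])

```text
time_s: 31.25
tcp_pos: [0.5459, 0.0992, 0.2113]
ee_rot: [[0.303, -0.953, -0.003], [-0.953, -0.303, -0.001], [0.0, 0.003, -1.0]]
wrist_force: [-0.8, 0.5, -1.3]
gripper_width: 0.227
```

drive_tool([
  [0.3, -0.14, 0, 0.05],
  [0.6, -0.28, 0, 0.1],
  [0.85, -0.4, 0, 0.15],
  [0.85, -0.4, 0, 0.197],
  [0.85, -0.4, 0, 0.197],
  [0.85, -0.4, 0, 0.197],
])

```text
time_s: 32.0
tcp_pos: [0.6219, 0.0186, 0.2125]
ee_rot: [[-0.081, -0.997, -0.001], [-0.997, 0.081, -0.0], [0.0, 0.001, -1.0]]
wrist_force: [-0.9, 0.6, -1.1]
gripper_width: 0.221
```

```bash
python3 - <<'E'
from h import *
s=telemetry.sense(); print(s["time_s"],s["tcp_pos"],s["ee_rot"][:,:2].T.ravel(),s["gripper_width"],s["wrist_force"])
print("to target (tool fractions) xy",tool(np.array([.6225,.0177,.166])-s["tcp_pos"]), "heading err deg",np.degrees(np.arctan2(s["ee_rot"][1,0],s["ee_rot"][0,0]))+94.81)
c=load("w13"); g=cv2.cvtColor(c["color"],cv2.COLOR_BGR2HSV); print(g[60:100:2,278].tolist())
E
```

```text
32.0 [0.6219 0.0186 0.2125] [-0.0813 -0.9967  0.0002 -0.9967  0.0813  0.0012] 0.22131976156719244 [-0.8952  0.6108 -1.1187]
to target (tool fractions) xy [ 0.0068 -0.006   0.3876] heading err deg 0.14439908966949133
[[11, 153, 200], [10, 150, 201], [10, 147, 199], [10, 150, 199], [10, 150, 201], [11, 152, 201], [11, 152, 203], [11, 152, 203], [11, 152, 203], [11, 137, 209], [30, 1, 255], [0, 0, 255], [0, 0, 255], [0, 0, 255], [0, 0, 255], [0, 0, 255], [0, 0, 255], [0, 0, 255], [0, 0, 255], [0, 0, 255]]
```

drive_tool([
  [0.006, -0.005, 0.12, 0.001],
  [0.006, -0.005, 0.24, 0.001],
  [0.006, -0.005, 0.34, 0.001],
  [0.006, -0.005, 0.37, 0.001],
  [0.006, -0.005, 0.37, 0.001],
])

```text
time_s: 32.62
tcp_pos: [0.6232, 0.0168, 0.1681]
ee_rot: [[-0.086, -0.996, -0.001], [-0.996, 0.086, -0.0], [0.0, 0.001, -1.0]]
wrist_force: [0.2, -0.0, 0.6]
gripper_width: 0.225
```

```bash
python3 - <<'E'
from h import *
c=cam("wrist"); save(c,"w14"); s=telemetry.sense(); print(s["time_s"],s["tcp_pos"],s["ee_rot"][:,:2].T.ravel(),s["gripper_width"],s["wrist_force"])
for f in ("fx","fy"): c[f]*=.977
ctr=np.array([.5926,.0202,0]); R=Rz(-.084)
q=np.array([[43,-92,78],[17,-92,78],[43,-52,78],[17,-52,78]])/1e3@R.T+ctr
t,X,Y=s["tcp_pos"],s["ee_rot"][:,0],s["ee_rot"][:,1]
p=proj(c,q);pa=proj(c,[t+X*.063+Y*y+[0,0,-.0753+.016] for y in(-.01,.01)]); print("groove pred",p.round(1).tolist(),"antenna",pa.round(1).tolist())
im=cv2.resize(c["color"],None,fx=3,fy=3,interpolation=cv2.INTER_CUBIC)
for a in p: cv2.circle(im,tuple(np.int32(a*3)),4,(0,0,255),1)
cv2.imwrite("pics/w14b.png",im[60:660,440:1240])
E
```

```text
32.675 [0.6234 0.0168 0.1686] [-0.0858 -0.9963  0.0001 -0.9963  0.0858 -0.0004] 0.2272750145796194 [ 0.3904  0.5247 -0.5756]
groove pred [[252.6, 70.9], [308.5, 70.9], [254.3, 156.7], [306.7, 156.6]] antenna [[254.2, 140.0], [303.5, 140.0]]
```

View pics/w14b.png

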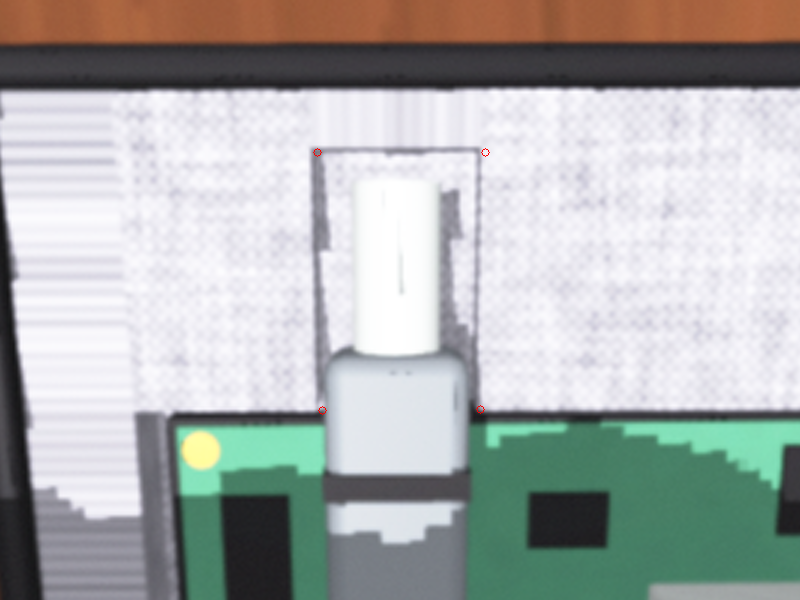

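The antenna (columns 327–468, centre 397.5) is centred on the groove (313–480, centre 396.5), and the board lies flush in its recess. I'll lower it.

drive_tool([
  [0, 0, 0.04, 0],
  [0, 0, 0.08, 0],
  [0, 0, 0.12, 0],
  [0, 0, 0.16, 0],
  [0, 0, 0.19, 0],
  [0, 0, 0.21, 0],
  [0, 0, 0.21, 0],
])

```text
time_s: 33.55
tcp_pos: [0.6231, 0.0168, 0.1431]
ee_rot: [[-0.086, -0.996, -0.0], [-0.996, 0.086, -0.0], [0.0, 0.0, -1.0]]
wrist_force: [-0.3, 0.1, -0.6]
gripper_width: 0.227
```

drive_tool([
  [0, 0, 0.008, 0],
  [0, 0, 0.016, 0],
  [0, 0, 0.016, 0],
])

```text
time_s: 33.92
tcp_pos: [0.6232, 0.0169, 0.1415]
ee_rot: [[-0.086, -0.996, 0.0], [-0.996, 0.086, 0.0], [-0.0, -0.0, -1.0]]
wrist_force: [0.1, -0.6, -0.3]
gripper_width: 0.225
```

drive_tool([
  [0, 0, 0.006, 0],
  [0, 0, 0.006, 0],
])

```text
time_s: 34.17
tcp_pos: [0.6232, 0.0169, 0.1414]
ee_rot: [[-0.086, -0.996, 0.0], [-0.996, 0.086, -0.0], [0.0, -0.0, -1.0]]
wrist_force: [-1.5, 0.7, 4.0]
gripper_width: 0.225
```

drive_tool([
  [0, 0, 0, 0],
  [0, 0, 0, 0],
  [0, 0, 0, 0],
  [0, 0, 0, 0],
  [0, 0, 0, 0],
], fingers=36)

```text
time_s: 34.8
tcp_pos: [0.6231, 0.0168, 0.1406]
ee_rot: [[-0.086, -0.996, -0.0], [-0.996, 0.086, -0.0], [0.0, 0.0, -1.0]]
wrist_force: [-0.9, 0.6, -1.0]
gripper_width: 0.408
```

drive_tool([
  [0, 0, -0.1, 0],
  [0, 0, -0.3, 0],
  [0, 0, -0.7, 0],
  [0, 0, -1, 0],
  [0, 0, -1, 0],
  [0, 0, -1, 0],
])

```text
time_s: 35.55
tcp_pos: [0.6227, 0.0168, 0.2607]
ee_rot: [[-0.086, -0.996, -0.0], [-0.996, 0.086, 0.0], [-0.0, 0.0, -1.0]]
wrist_force: [-0.6, 0.2, -0.6]
gripper_width: 0.414
```

```bash
python3 - <<'E'
from h import *
c=cam("wrist"); save(c,"w15"); s=telemetry.sense(); print(s["time_s"],s["tcp_pos"],s["ee_rot"][:,:2].T.ravel(),s["gripper_width"],s["wrist_force"])
for f in ("fx","fy"): c[f]*=.977
ctr=np.array([.5926,.0202,0]); R=Rz(-.084); P=lambda L:proj(c,np.array(L)/1e3@R.T+ctr).round(1).tolist()
print("antenna edges pred at y=-55,-20",P([[40,-55,82],[20,-55,82],[40,-20,82],[20,-20,82]]),"conn end",P([[30,-85,80]]),"plate corner/-y edge",P([[70,-49,66],[-70,-49,66]]),"module top",P([[-45,-18,96],[-15,-18,96],[-15,18,96]]))
h=cv2.cvtColor(c["color"],cv2.COLOR_BGR2HSV); m=cv2.inRange(h,(50,60,40),(95,255,255))
g=cv2.cvtColor(c["color"],cv2.COLOR_BGR2GRAY)
for row in (150,165,185,205,225):
    k=np.where(m[row])[0]; gap=np.where(np.diff(k)>25)[0]; print(row,"green",k.min(),k.max(),"gaps",[(k[i],k[i+1]) for i in gap])
print([(col,np.where(m[:,col])[0].min()) for col in (190,220,330,360) if m[:,col].any()])
print("conn col",g[60:130:3,279].tolist())
E
```

```text
35.6 [0.6225 0.0168 0.2599] [-0.0861 -0.9963  0.0002 -0.9963  0.0861  0.0017] 0.4074328224083259 [-0.4214 -0.1582  0.8166]
antenna edges pred at y=-55,-20 [[265.3, 133.0], [292.9, 132.9], [265.9, 180.3], [292.5, 180.3]] conn end [[279.1, 89.5]] plate corner/-y edge [[227.1, 138.9], [409.0, 138.6]] module top [[383.9, 187.1], [342.0, 187.2], [339.7, 234.2]]
150 green 228 408 gaps [(np.int64(264), np.int64(292))]
165 green 229 406 gaps [(np.int64(264), np.int64(292))]
185 green 230 404 gaps [(np.int64(264), np.int64(292)), (np.int64(336), np.int64(385))]
205 green 231 403 gaps [(np.int64(265), np.int64(292)), (np.int64(335), np.int64(385))]
225 green 232 401 gaps [(np.int64(265), np.int64(291)), (np.int64(337), np.int64(383))]
[(330, np.int64(139)), (360, np.int64(138))]
conn col [68, 65, 236, 236, 235, 234, 212, 239, 248, 255, 255, 255, 255, 255, 255, 255, 255, 255, 255, 253, 203, 236, 238, 238]
```

Antenna, board and module edges all match their predicted in-place pixels within about 1 px, and the arm is clear. I'll hand in.

```bash
python3 - <<'E'
from h import *
print(order.finish_job())
E
```

```text
the job is handed in; nothing more can be done
None
```

The kit is packed and the job was handed in at about 35.6 s, well under the 67 s limit. No verdict was reported.

- **Battery:** I pulled it out along the slot and tipped it upright against the table. Then I regripped it and stood it in the pocket; its top edges were within about 1 mm of prediction.
- **Board:** I laid it in the recess with the module on the side away from the groove. It touched down at the expected height.
- **Antenna:** I used the middle-sized one, measured at 170 × 20 mm. It was centred in the groove within about 0.3 mm before I lowered it.

**Final check:** After release, the last wrist picture showed the antenna and plate edges within about 1–2 px (around 1 mm) of their in-place pixels. The module edges agreed within a few px, partly because its visible side face blurs them. The arm was clear of everything, with the TCP at 0.26 m. I did not measure the battery again once the board covered it, and I did not measure the shell, tape or screwdriver again. The tool never went close to them.

**Disagreements:**
- The wrist camera's scale read about 2% off its calibration. I compared parts with their places in the same picture, so this mostly cancelled out.
- The first case estimate from the top camera was about 5 mm off in position and 2° in yaw. I used the wrist camera's estimate instead.

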